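# Measure a resin block with the bench caliper

### The arm

A 7-joint arm with a two-finger parallel gripper is mounted at the origin on the work surface. World frame = base frame: x ahead of the robot, y to its left, z up, the work surface at z = 0. Lengths are in mm, angles in rad, forces in N, time in s.
With the tool pointing down it reaches from about 400 to 900 mm from the base axis. Payload 5.5 kg.
Tool frame: the origin (TCP) lies at the very end of the fingers, on their centre line; the grasp point (between the pads) lies 19 mm behind it; x points along the fingers, z is the direction in which the jaws open and shut, and the axes are right-handed (so a half turn about x gives the same grasp; the last joint's range is limited). The gripper opens to 92 mm and grips with 3 to 60 N. Pads are 19 mm wide; open, the fingers measure 130 mm over their backs; the gripper's body (75 mm by 190 mm) begins 47 mm behind the grasp point.
Start: joints at [1.606, 0.501, -0.427, 1.55, 0.221, 1.138, -0.21], TCP at [146.827, -633.2, 226.729] pointing down, gripper open.
Joint ranges: [-2.88, 2.88], [-0.31, 2.03], [-1.54, 1.56], [0.2, 2.42], [-1.41, 4.55], [0.19, 2.02], [-2.57, 2.57]. Speed limits (rad/s): [2.57, 2.57, 3.14, 3.14, 3.14, 3.14, 3.14].

### API

Orientations are given as [roll, pitch, yaw] about the fixed x, y, z axes, in that order (R = Rz(yaw) Ry(pitch) Rx(roll)).
In Python, from bench import ctrl, eyes gives the robot as it stands.
- The arm moves only by the shell command python3 -m crank 'ROWS' [FORCE]. ROWS is a JSON object of lists of equal length, an entry for each row: "fingers": the closure, from -1 (fully open) to 1 (shut), so that 0 is half open; "delta_pos": the shift along the tool's x, y, z in m, a list of three; "turn": the turn about the tool's x in degrees. A call has 1 to 8 rows; each row shifts and turns the commanded pose from where the row before left it, along the tool's axes as they then stand; what a row does not reach is not made up. A row lasts 1/12 s, in which the tool goes at most 41.7 mm and 7.16 degrees, less where a joint would pass 70% of its speed; a pose out of reach is approached as far as the arm can. A call with a gripper value outside its range is refused whole. The fingers move at their own pace and stop on an object; FORCE is the grip in N (left out, the last holds). Time passes only in rows, so rows that do not move let the fingers close. It gives the time, the measured TCP pose, the force and the opening at its end, in the units of the state.
- ctrl.observe(): the state, without advancing time (a new reading comes with each control period).
- eyes.grab_frame(name): name is "scene" or "top" or "wrist"; returns the picture (384x512x3 uint8, red, green, blue); there is no depth.
- eyes.calibration(name): a dict with "fx", "fy", "cx", "cy" (pixels), "rvec" (rotation vector, rad) and "tvec" (3), from world to camera coordinates, as OpenCV has them. Camera axes: x right, y down, z forward; pixel columns grow to the right and rows downward; lengths in mm; the calibration is good to about 2 mm. A picture is of the moment at which its call begins: read the wrist's pose just before it. calibration takes no time and is no camera call; for the wrist camera it gives the pose at the moment of the call.
- ctrl.sign_off(): hands the job in, once; it reports no verdict.
Trained networks look in the newest picture that a camera, given by its name, has taken for a name from the list of things; names that differ only in an ending like _2 or _b are one class to them, and where a whole thing is asked for, a point or a joint stands for the part that bears it (a point fixed in the world has none). Each returns a list of dicts, best first, with "confidence" (0 to 1); they miss things now and then, are a little off and sometimes report something else, mostly with a low value. They report only what shows in the picture. A call takes as long as a camera call. They do not tell look-alikes from the thing itself.
- eyes.spot_in(camera, label): "at" ([column, row] in pixels, amid what is visible of it).
- eyes.outline_of(camera, label): "region" (384x512 bool, what is visible of it) and "at" ([column, row] in pixels, amid what is visible of it).
The state is a dict: "time_s": time; "q": joint angles; "qvel": joint speeds; "tau": joint torques, N m; "tcp_pos": TCP position; "tool_rot": TCP orientation; "contact_force": force on the tool from outside, world axes, zero at the start; "torque": the same for the moment, N m; "finger_gap": finger opening in mm.
Only numpy, scipy, OpenCV 4.12 (cv2) and the standard library are available. Lean on these libraries where they do the work, as an engineer would, in place of code of your own. Each camera call takes 0.05 s, during which the arm holds its last target.

### The job

Measure the length of the resin block with the yellow foot: lay it foot down between the jaws of the bench caliper with its long side along the caliper's beam, and gently slide the moving jaw shut until both jaws bear on its two ends, without bearing hard on it. Then press the green record button on the recorder fully down and let it go, leaving the block between the closed jaws and everything else on the bench where it stands.

Things in the scene. Friction and masses are not known exactly. Their poses are not given: they have to be found in the camera images.
- caliper: Steel 200 mm digital caliper lying flat, beam clamped in a low grey stand fixed to the bench. Origin: on the bench under the fixed jaw's measuring face. Own +y: opening direction, along the beam; jaws point to own -x. Beam and stand: x 60 to 120, y -40 to 325 mm, 20 mm high (slide 34, screws up to 46). Between the jaws (x -40 to 60 mm) is bare bench; centre a 46 mm wide block at x -10 mm.
- jaw_fixed (a point): Middle of the fixed jaw's flat measuring face, 16 mm above the bench, straight over the caliper's origin; axes as the caliper's. The face is the plane y = 0, from x -40 (tip) to 60 mm (beam), 12 to 20 mm above the bench; the jaw is 12 mm thick behind that face, 22 mm where x is over 20 mm.
- jaw_face (a point): Middle of the moving jaw's measuring face, 16 mm above the bench, facing jaw_fixed; axes as the caliper's. Steel jaw on the black slide, like the fixed one: face at own y = 0, back at y = 12 mm for x -40 to 20 mm (22 mm nearer the beam). Bare bench behind it for x below 35 mm. Black thumb rest on the slide: x 42 to 54, y 67 to 89 mm, 13 to 25 mm above the bench.
- slide (a joint): Opening between the two measuring faces in m: 0 shut, up to 0.20. Pushing the moving jaw towards the fixed one (own -y) lowers it. The slide drags with about 2 N and stays where it is left; jaws and block are stiff, so creep over the last centimetre (15 mm/s or so): a few N on the block is right, 25 N is too hard.
- jaw_back (a point): Middle of the back of the moving jaw (10 mm towards the tip from jaw_face), 16 mm above the bench: a good place to push, in line with a block centred at x -10 mm.
- block_yellow: The block to measure: pale grey resin with a bone slice on top, on a yellow plastic foot, and with a yellow strip across the top at its +x end. 78 mm long (own x), 46 mm wide (own y), 34 mm high, all sides flat and upright, about 145 g. Origin: centre of its underside.
- block_blue: Bystander: like it, with a blue foot and strip, 70 x 46 x 34 mm. Origin: centre of its underside.
- block_red: Bystander: like it, with a red foot and strip, 64 x 46 x 34 mm. Origin: centre of its underside.
- recorder: White display box of the caliper, fixed on the bench, 105 (own x) x 85 (own y) x 30 mm high, the display on its far half and the green button on its near half, 25 mm from the centre. Origin: centre of its underside.
- record_top (a point): Centre of the top of the round green record button, 30 mm in diameter, facing up.
- record (a joint): Travel of the record button in m: 0 released, 0.006 fully down; a spring that takes about 5 N brings it back up.
- mountant: Bystander: small amber bottle, 54 mm in diameter, 115 mm high. Origin: centre of its underside.
- slide_box: Bystander: blue slide box 172 x 82 x 34 mm behind the caliper. Origin: centre of its underside.
- stain_dish: Bystander: open white dish 105 x 85 x 70 mm at the back. Origin: centre of its underside.
- forceps: Bystander: steel forceps 154 mm long, 8 mm thick, lying flat at the left. Origin: near its middle.
- stain_jar: Bystander: glass jar with steel cap, 72 mm in diameter, 85 mm high, at the left. Origin: centre of its underside.
There are look-alikes about, which are no part of the job. What is shaped like the block_yellow but orange is not meant.

How it is judged (in metres and radians):
On the way, in this order (a step that is already met when the one before it is completed fails the run):
1. both jaws bear on the two ends of the yellow block, which lies square between them (contact force between each of slide, caliper_c0 and block_yellow above 0.8 N and value of joint slide between 0.0755 and 0.08 m and angle between the x axis of block_yellow and the y axis of caliper, either way round below 0.05 rad), for 0.2 s.
2. the record button is fully down while the jaws are closed on the block (value of joint record above 0.0048 m and value of joint slide between 0.0755 and 0.08 m and angle between the x axis of block_yellow and the y axis of caliper, either way round below 0.05 rad), for 0.05 s.
At the end, for the whole second after the job is handed in: The yellow-footed block lies foot down and still between the jaws, its long side along the beam within 3 degrees, the slide reading its 78 mm length (75.5 to 80 mm) with the block up against the fixed jaw (within 3 mm), and the record button is up again (value of joint slide between 0.0755 and 0.08 m and angle between the x axis of block_yellow and the y axis of caliper, either way round below 0.05 rad and y of block_yellow in the frame of caliper between 0.037 and 0.042 m and x of block_yellow in the frame of caliper between -0.035 and 0.037 m and angle between block_yellow's own z axis and vertical below 0.05 rad and height (world z) of block_yellow below 0.004 m and linear speed of block_yellow below 0.01 m/s and value of joint record below 0.002 m); the robot touches nothing.
It fails at once if a jaw bears on the yellow block with more than 25 N (contact force between any of slide, caliper_c0 and block_yellow above 25 N).
It fails at once if another block is moved more than 15 mm (distance of any of block_blue, block_red from where it was at the start of the episode above 0.015 m).
It fails at once if a bystander on the bench is moved more than 20 mm (distance of any of mountant, slide_box, stain_dish, forceps, stain_jar from where it was at the start of the episode above 0.02 m).
It also fails if it takes over 51 s, if anything falls off the work surface, if the arm or the gripper's body presses on something with over 40 N, if the wrist force passes 120 N, or if a joint passes its speed limit or range.

## Working session

There is one attempt and no reset: what is moved stays moved. The work goes in short steps, Python scripts to look and compute and a shell command to move; the robot and the scene stay as the last step left them, time stands still between calls to the robot, and variables do not carry over. Pictures are saved under pics/ and viewed, and the job is handed in when it is done.

```bash
ls; mkdir -p pics; python3 - <<'E'
from bench import ctrl, eyes
import cv2
s=ctrl.observe(); print(s)
for n in("scene","top"):
    im=eyes.grab_frame(n); cv2.imwrite(f"pics/{n}0.png",cv2.resize(im[:,:,::-1],(800,600),interpolation=cv2.INTER_CUBIC)); print(n,eyes.calibration(n))
    import numpy as np; np.save(f"{n}0.npy",im)
for l in ["block_yellow","caliper","jaw_fixed","jaw_face","jaw_back","recorder","record_top","mountant"]:
    print(l,[(r['at'],r['confidence']) for r in eyes.spot_in("top",l)])
E
```

```text
pics
{'time_s': 0.0, 'q': array([ 1.60622213,  0.50185252, -0.42679781,  1.55146383,  0.22082074,
        1.13828663, -0.2103217 ]), 'qvel': array([ 0.00123882,  0.00081643, -0.00096507,  0.00022208,  0.00070451,
       -0.0004921 , -0.00044212]), 'tau': array([-4.76420610e-04, -5.66588581e+01, -5.81612796e+00, -2.79109043e+01,
       -6.85529457e-02,  3.09942488e-02,  2.08621409e-04]), 'tcp_pos': array([ 146.57316869, -632.53469973,  225.670259  ]), 'tool_rot': array([3.11428561, 1.56884831, 1.77131389]), 'contact_force': array([-0.68576142, -0.42103435,  0.70024836]), 'torque': array([ 0.06043454,  0.08458031, -0.0342965 ]), 'finger_gap': 92.14878338316441}
scene {'fx': 410.2604032909147, 'fy': 410.2604032909147, 'cx': 257.44808959940116, 'cy': 186.82241915109256, 'rvec': array([ 2.27482006,  1.11471227, -0.35565301]), 'tvec': array([-381.15013949, -303.41921012, 1519.97690035])}
top {'fx': 430.14958751947955, 'fy': 430.14958751947955, 'cx': 257.3964411546459, 'cy': 194.54285737705507, 'rvec': array([ 2.14334972, -2.11748876,  0.13805079]), 'tvec': array([  69.99732957,  565.86688276, 1317.65723406])}
block_yellow [([343.5, 268.5], 0.95), ([367.6, 231.5], 0.85), ([413.5, 225.8], 0.68), ([197.5, 243.6], 0.62)]
caliper [([220.7, 159.7], 0.69)]
jaw_fixed [([222.2, 162.9], 0.68), ([209.1, 165.3], 0.48)]
jaw_face [([212.1, 168.4], 0.74), ([370.6, 231.6], 0.61)]
jaw_back [([210.6, 168.3], 0.83)]
recorder [([407.9, 173.7], 0.65)]
record_top [([194.4, 245.0], 0.48)]
mountant [([123.8, 209.7], 0.56), ([406.4, 172.7], 0.53)]
```

View pics/top0.png

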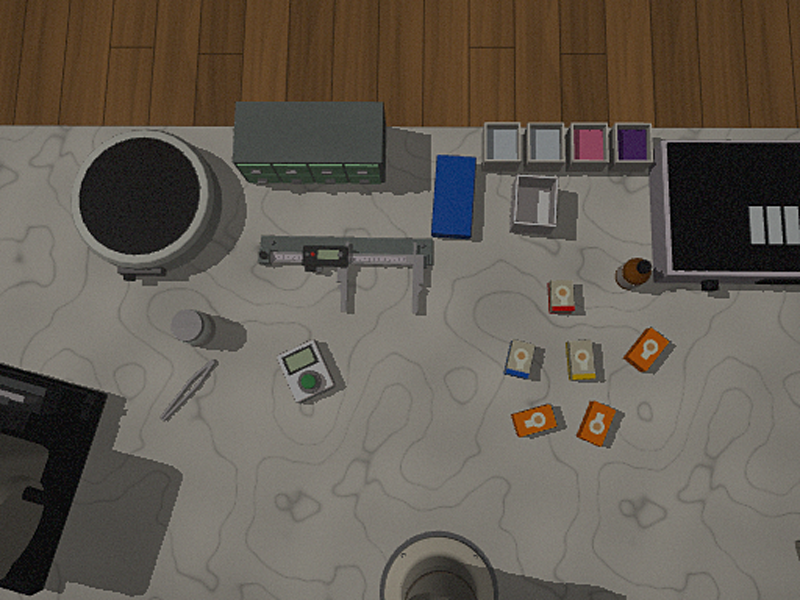

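View pics/scene0.png

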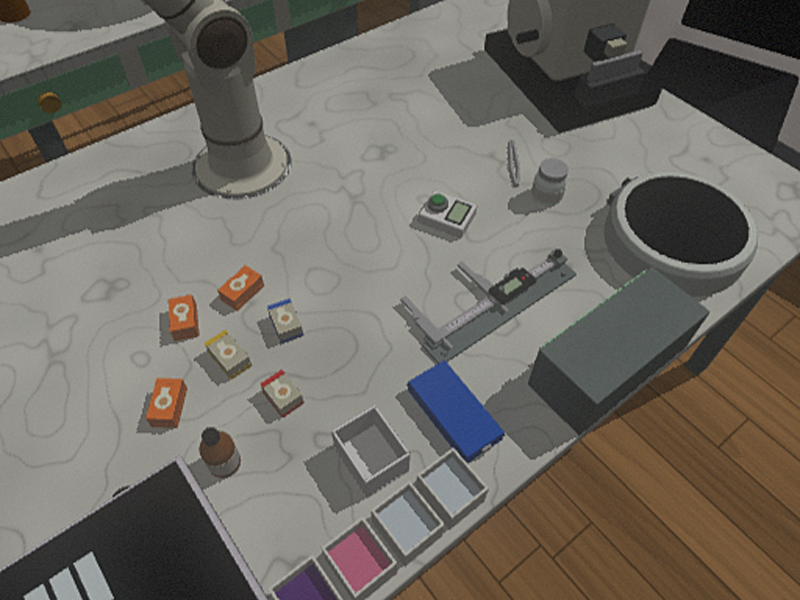

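The top view (800 px picture) shows the yellow-strip block at (583,360). Candidates for it are three orange look-alikes at (649,350), (536,420) and (598,424), the blue block at (520,358) and the red block at (562,296). I choose (583,360). The caliper's fixed jaw is at (418,290), the moving jaw at (346,290), and the recorder button at (309,382).

```bash
cat > h.py <<'E'
import numpy as np, cv2
def ray(cal,px,z):
    K=np.array([[cal['fx'],0,cal['cx']],[0,cal['fy'],cal['cy']],[0,0,1]])
    R=cv2.Rodrigues(cal['rvec'])[0]; t=np.array(cal['tvec'])
    o=-R.T@t; d=R.T@np.linalg.inv(K)@np.array([px[0],px[1],1.])
    return o+d*(z-o[2])/d[2]
def proj(cal,P):
    K=np.array([[cal['fx'],0,cal['cx']],[0,cal['fy'],cal['cy']],[0,0,1]])
    return cv2.projectPoints(np.array(P,float).reshape(-1,1,3),cal['rvec'],np.array(cal['tvec']),K,None)[0].reshape(-1,2)
E
python3 - <<'E'
from h import *
from bench import eyes
im=np.load('top0.npy')
c=eyes.calibration('top')
def crop(x0,y0,x1,y1,f,n): cv2.imwrite(n,cv2.resize(im[y0:y1,x0:x1,::-1],None,fx=f,fy=f,interpolation=cv2.INTER_CUBIC))
crop(310,170,440,290,6,'pics/c_y.png'); crop(155,140,285,260,6,'pics/c_c.png')
for n,p,z in [('yellow',(373,230),34),('button',(198,244),36),('jawfix',(268,185),18),('jawmov',(221,185),18),('blue',(333,229),34),('red',(359,189),34),('bottle',(407,170),115)]:
    print(n,ray(c,p,z).round(0))
E
```

```text
yellow [ 458. -286.   34.]
button [407. 261.  36.]
jawfix [601.  44.  18.]
jawmov [599. 196.  18.]
blue [ 460. -162.   34.]
red [ 588. -246.   34.]
bottle [ 633. -373.  115.]
```

View pics/c_y.png

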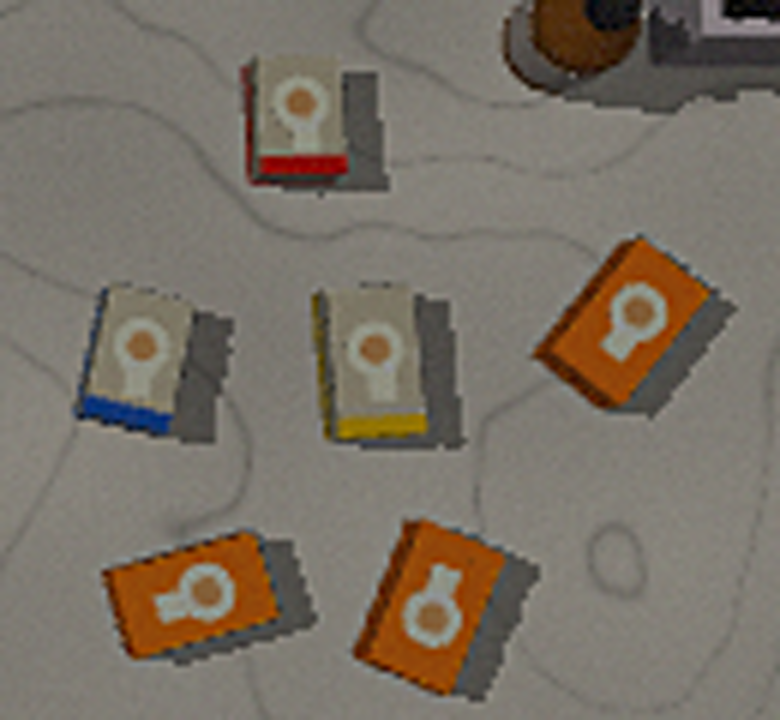

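View pics/c_c.png

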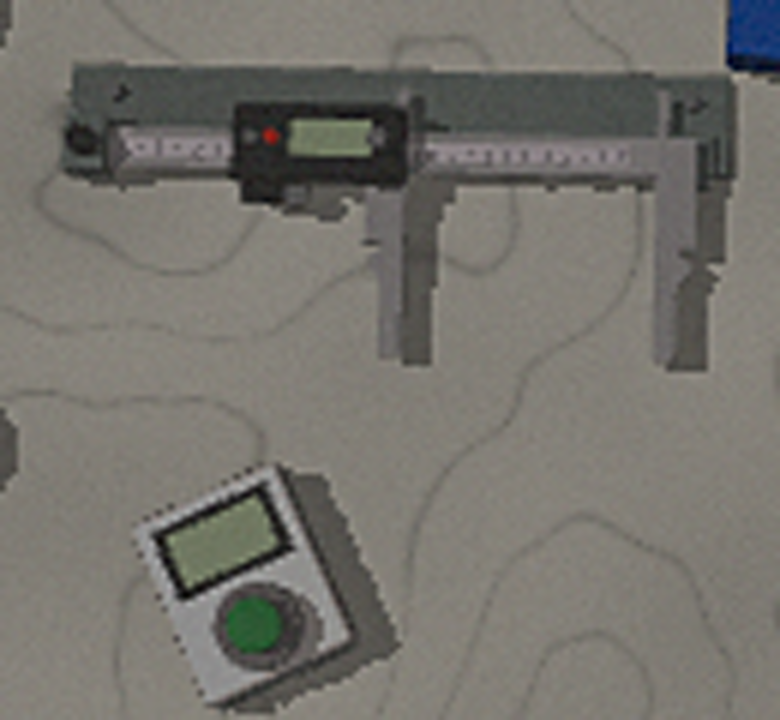

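Close crop: the chosen block has the grey resin top and the yellow strip and foot, at crop pixel (375,365), strip towards the robot. The neighbours with full orange tops are the look-alikes. The caliper crop shows jaw tips at rows of about 360, with inner faces at columns 655 (fixed) and 402 (moving).

```bash
python3 - <<'E'
from h import *
from bench import eyes
c=eyes.calibration('top')
R=cv2.Rodrigues(c['rvec'])[0]; print('cam',-R.T@c['tvec'])
f=lambda p,o,z: ray(c,(o[0]+(p[0]-2.5)/6,o[1]+(p[1]-2.5)/6),z).round(1)
Y=(310,170);C=(155,140)
q=np.array([f(p,Y,34) for p in [(323,290),(415,287),(427,432),(338,440)]]); print(q,q.mean(0))
print('yaw',[np.degrees(np.arctan2(d[1],d[0])) for d in (q[3]-q[0],q[2]-q[1])])
for n,p,z in [('fix in',(656,190),20),('fix tip in',(654,362),20),('mov in',(402,190),20),('mov tip in',(403,358),20),('mov tip out',(380,358),20),('fix tip out',(678,366),20),('stand TL',(75,63),5),('stand TR',(734,78),5),('stand top',(75,63),20),('standTRtop',(734,78),20),('btn',(254,625),36),('btnbase',(266,628),30),('recTL',(138,525),30),('recTR',(280,465),30),('recBR',(352,632),30),('recBL',(212,700),30)]: print(n,f(p,C,z))
import json
s=None
for l in ["jaw_fixed","slide","caliper","recorder"]:
    for cam in("scene",):
        print(l,[(r['at'],r['confidence']) for r in eyes.spot_in(cam,l)])
E
```

```text
cam [ 357.02029747   42.89123916 1389.9720826 ]
[[ 495.6 -257.5   34. ]
 [ 497.8 -305.5   34. ]
 [ 422.2 -309.5   34. ]
 [ 417.5 -263.4   34. ]] [ 458.275 -283.975   34.   ]
yaw [np.float64(-175.6798434513746), np.float64(-176.97130142165943)]
fix in [645.6  57.3  20. ]
fix tip in [551.5  57.3  20. ]
mov in [644.3 195.2  20. ]
mov tip in [552.2 192.2  20. ]
mov tip out [552.1 204.6  20. ]
fix tip out [549.4  44.4  20. ]
stand TL [717.7 380.6   5. ]
stand TR [712.1  15.3   5. ]
stand top [713.8 377.   20. ]
standTRtop [708.2  15.6  20. ]
btn [407.9 264.9  36. ]
btnbase [406.7 259.5  30. ]
recTL [460.  329.4  30. ]
recTR [492.7 255.   30. ]
recBR [405.2 214.1  30. ]
recBL [368.8 286.6  30. ]
jaw_fixed [([314.0, 193.7], 0.83)]
slide [([323.3, 179.1], 0.65)]
caliper [([314.0, 195.4], 0.62)]
recorder [([285.5, 135.9], 0.97)]
```

```bash
cat >> h.py <<'E'
from scipy.spatial.transform import Rotation as Ro
def tool(s):
    return Ro.from_euler('xyz',s['tool_rot']).as_matrix()
def go(s,P,zdir=None):
    R=tool(s); d=R.T@(np.array(P,float)-s['tcp_pos'])
    print('tcp',s['tcp_pos'].round(1),'delta tool',d.round(1),'F',s['contact_force'].round(1),'gap',round(s['finger_gap'],1),'t',round(s['time_s'],2))
    print('tool axes (cols) ',R.round(3).tolist())
    if zdir is not None:
        u=np.radians(zdir); v=R.T@np.array([np.cos(u),np.sin(u),0])  # turn about tool x taking z->v
        a=np.degrees(np.arctan2(-v[1],v[2])); print('turn',round(a,1),'or',round((a+180+180)%360-180,1))
    return d
E
python3 - <<'E'
from h import *
from bench import ctrl
s=ctrl.observe(); go(s,(458,-284,200),-86.5); print(s['q'].round(2))
E
```

```text
tcp [ 146.8 -633.2  226.8] delta tool [  26.8  382.  -269.9] F [ 0.1  0.1 -0.2] gap 91.8 t 0.7
tool axes (cols)  [[0.0, 0.974, 0.226], [-0.0, 0.226, -0.974], [-1.0, 0.0, 0.0]]
turn 9.6 or -170.4
[ 1.61  0.5  -0.43  1.55  0.22  1.14 -0.21]
```

```bash
python3 -m crank '{"fingers":[-0.35,-0.35,-0.35,-0.35,-0.35,-0.35,-0.35,-0.35],"delta_pos":[[0,0.02,-0.014],[0,0.032,-0.0225],[0,0.032,-0.0225],[0,0.032,-0.0225],[0,0.032,-0.0225],[0,0.032,-0.0225],[0,0.032,-0.0225],[0,0.032,-0.0225]],"turn":[0,0,0,0,0,0,4.8,4.8]}' 30
python3 - <<'E'
from h import *
from bench import ctrl
s=ctrl.observe(); go(s,(458,-284,200),-86.5); print(s['q'].round(2))
E
```

```text
time_s: 1.37
tcp_pos: [348.7, -411.6, 227.0]
tool_rot: [-0.5, 1.57, -2.015]
contact_force: [0.1, -0.8, -0.0]
finger_gap: 62.4
tcp [ 348.7 -411.6  227. ] delta tool [  26.9  116.3 -121.3] F [ 0.1 -0.8 -0. ] gap 62.4 t 1.37
tool axes (cols)  [[-0.0, 0.998, 0.056], [-0.0, 0.056, -0.998], [-1.0, -0.0, 0.0]]
turn -0.3 or 179.7
[ 1.25  0.31 -0.52  1.83  0.18  1.05 -0.85]
```

```bash
python3 -m crank '{"fingers":[-0.35,-0.35,-0.35,-0.35,-0.35,-0.35],"delta_pos":[[0.005,0.026,-0.027],[0.005,0.026,-0.027],[0.005,0.026,-0.027],[0.005,0.022,-0.023],[0.007,0.016,-0.017],[0,0,0]],"turn":[0,0,0,0,0,0]}'
python3 - <<'E'
from h import *
from bench import ctrl,eyes
s=ctrl.observe(); go(s,(458,-284,200),-86.5); print(s['q'].round(2))
im=eyes.grab_frame("wrist");c=eyes.calibration("wrist"); np.save('w1.npy',im); 
import pickle; pickle.dump(c,open('w1.pkl','wb'))
cv2.imwrite('pics/w1.png',cv2.resize(im[:,:,::-1],(800,600),interpolation=cv2.INTER_CUBIC))
for r in eyes.outline_of("wrist","block_yellow"):
    m=r['region']; print(r['at'],r['confidence'],m.sum(), im[m].mean(0).round(), cv2.minAreaRect(np.argwhere(m)[:,::-1].astype(np.float32)))
E
```

```text
time_s: 1.87
tcp_pos: [460.2, -279.3, 199.3]
tool_rot: [2.557, 1.567, 1.055]
contact_force: [0.3, 0.2, 0.7]
finger_gap: 62.1
tcp [ 460.2 -279.3  199.3] delta tool [-0.7 -2.5  4.5] F [0.3 0.2 0.7] gap 62.1 t 1.87
tool axes (cols)  [[0.002, 0.998, 0.069], [0.003, 0.069, -0.998], [-1.0, 0.002, -0.003]]
turn 0.5 or -179.5
[ 0.98  0.36 -0.59  1.86  0.23  1.   -1.21]
[363.5, 166.2] 0.91 2925 [218. 138.  81.] ((364.6920471191406, 165.65960693359375), (45.97521209716797, 68.57439422607422), 47.862403869628906)
[217.1, 250.7] 0.78 199 [102.  46.  12.] ((209.75001525878906, 247.25003051757812), (28.144271850585938, 11.384201049804688), 71.56504821777344)
[274.7, 249.9] 0.67 1044 [192.  92.  13.] ((272.21697998046875, 263.0094299316406), (38.26866149902344, 58.66566467285156), 29.05460548400879)
[258.6, 178.1] 0.61 2356 [217. 205. 161.] ((259.5, 177.0), (64.0, 37.0), 90.0)
```

View pics/w1.png

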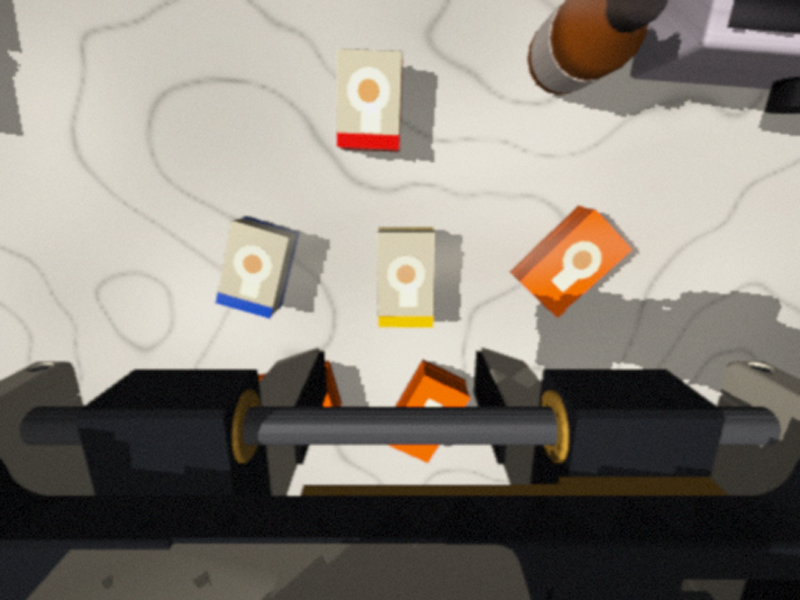

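The wrist view shows the yellow block at (405,280), square with the gripper. Its top corners are about (378,232), (434,232), (434,326) and (378,326). The blue block is at (255,265) and orange ones at (575,260) and (430,400).

```bash
python3 - <<'E'
from h import *
import pickle
from bench import ctrl
c=pickle.load(open('w1.pkl','rb'))
q=np.array([ray(c,((u+.5)*.64-.5,(v+.5)*.64-.5),34) for u,v in [(378,231),(434,231),(434,326),(378,326)]]); print(q.round(1),q.mean(0).round(1))
for a,b in((0,3),(1,2)): d=q[a]-q[b]; print(np.linalg.norm(d),np.degrees(np.arctan2(d[1],d[0])))
m=q.mean(0); s=ctrl.observe(); go(s,(m[0],m[1],6))
E
```

```text
[[ 495.5 -262.1   34. ]
 [ 498.4 -305.2   34. ]
 [ 420.6 -312.3   34. ]
 [ 417.5 -266.1   34. ]] [ 458.  -286.4   34. ]
78.0831120467286 2.9441813208200878
78.09096436757653 5.18798549835085
tcp [ 457.1 -284.5  199.6] delta tool [193.6   0.8   2. ] F [-0.9 -0.   0.1] gap 62.0 t 1.97
tool axes (cols)  [[-0.0, 0.998, 0.063], [0.0, 0.063, -0.998], [-1.0, -0.0, -0.0]]
```

```bash
python3 -m crank '{"fingers":[-0.35,-0.35,-0.35,-0.35,-0.35,-0.35,-0.35,-0.35],"delta_pos":[[0.025,0.0005,0.001],[0.038,0,0],[0.038,0,0],[0.038,0,0],[0.030,0,0],[0.015,0,0],[0.0096,0,0],[0,0,0]],"turn":[0,0,0,0,0,0,0,0]}'
```

```text
time_s: 2.63
tcp_pos: [455.1, -287.4, 4.4]
tool_rot: [-1.963, 1.567, 2.808]
contact_force: [-0.0, -0.2, 0.5]
finger_gap: 62.0
```

```bash
python3 -m crank '{"fingers":[0.2,0.2,0.2,0.2,0.2,0.2],"delta_pos":[[0,0,0],[0,0,0],[0,0,0],[0,0,0],[0,0,0],[0,0,0]],"turn":[0,0,0,0,0,0]}' 25
```

```text
time_s: 3.13
tcp_pos: [458.2, -287.3, 7.7]
tool_rot: [0.768, 1.568, -0.742]
contact_force: [-1.3, 0.4, 8.3]
finger_gap: 45.8
```

```bash
python3 -m crank '{"fingers":[0.2,0.2,0.2,0.2,0.2,0.2],"delta_pos":[[-0.015,0,0],[-0.03,0,0],[-0.03,0,0],[-0.03,0,0],[-0.03,0,0],[0,0,0]],"turn":[0,0,0,-7,-7,0]}'
python3 - <<'E'
from h import *
from bench import ctrl
s=ctrl.observe(); go(s,(581,100,140),0); print(s['q'].round(2))
E
```

```text
time_s: 3.63
tcp_pos: [460.7, -288.3, 147.1]
tool_rot: [0.606, 1.561, -0.653]
contact_force: [0.8, -0.1, -1.8]
finger_gap: 45.9
tcp [ 460.7 -288.3  147.1] delta tool [   5.7  233.3 -332.9] F [ 0.8 -0.1 -1.8] gap 45.9 t 3.63
tool axes (cols)  [[0.008, 0.952, 0.306], [-0.006, 0.306, -0.952], [-1.0, 0.006, 0.008]]
turn -72.2 or 107.8
[ 1.01  0.44 -0.63  1.9   0.33  0.9  -1.03]
```

```bash
python3 -m crank '{"fingers":[0.2,0.2,0.2,0.2,0.2,0.2,0.2,0.2],"delta_pos":[[0,0.012,-0.017],[0,0.02,-0.0285],[0,0.021,-0.03],[0,0.021,-0.03],[0,0.021,-0.03],[0,0.021,-0.03],[0,0.021,-0.03],[0,0.021,-0.03]],"turn":[0,0,0,0,0,0,0,0]}'
python3 -m crank '{"fingers":[0.2,0.2,0.2,0.2,0.2,0.2],"delta_pos":[[0,0.021,-0.03],[0,0.021,-0.03],[0,0.018,-0.026],[0,0.011,-0.016],[0,0,0],[0,0,0]],"turn":[0,0,0,0,-7,-7]}'
python3 -m crank '{"fingers":[0.2,0.2,0.2,0.2,0.2,0.2,0.2,0.2],"delta_pos":[[0,0,0],[0,0,0],[0,0,0],[0,0,0],[0,0,0],[0,0,0],[0,0,0],[0,0,0]],"turn":[-7,-7,-7,-7,-7,-7,-7,-7]}'
python3 - <<'E'
from h import *
from bench import ctrl,eyes
s=ctrl.observe(); go(s,(581,100,140),0); print(s['q'].round(2))
im=eyes.grab_frame("wrist");c=eyes.calibration("wrist"); np.save('w2.npy',im); 
import pickle; pickle.dump(c,open('w2.pkl','wb'))
cv2.imwrite('pics/w2.png',cv2.resize(im[:,:,::-1],(800,600),interpolation=cv2.INTER_CUBIC))
im=eyes.grab_frame("top"); np.save('top1.npy',im)
cv2.imwrite('pics/top1.png',cv2.resize(im[100:260,150:310,::-1],(800,800),interpolation=cv2.INTER_CUBIC)[:600])
E
```

```text
time_s: 4.3
tcp_pos: [540.1, -22.6, 140.8]
tool_rot: [-0.782, 1.57, -2.05]
contact_force: [0.2, -0.2, -1.4]
finger_gap: 46.2
time_s: 4.8
tcp_pos: [577.1, 97.3, 140.8]
tool_rot: [2.619, 1.57, 1.606]
contact_force: [0.1, -0.6, -1.8]
finger_gap: 46.3
time_s: 5.47
tcp_pos: [577.0, 94.2, 140.6]
tool_rot: [-2.316, 1.57, -2.356]
contact_force: [0.4, -1.5, -2.3]
finger_gap: 45.8
tcp [577.   94.2 140.6] delta tool [0.6 6.  3.7] F [ 0.4 -1.5 -2.3] gap 45.8 t 5.47
tool axes (cols)  [[-0.001, 0.04, 0.999], [-0.001, 0.999, -0.04], [-1.0, -0.001, -0.001]]
turn -2.3 or 177.7
[ 0.48  0.65 -0.95  1.78  0.61  1.04 -0.73]
```

View pics/w2.png

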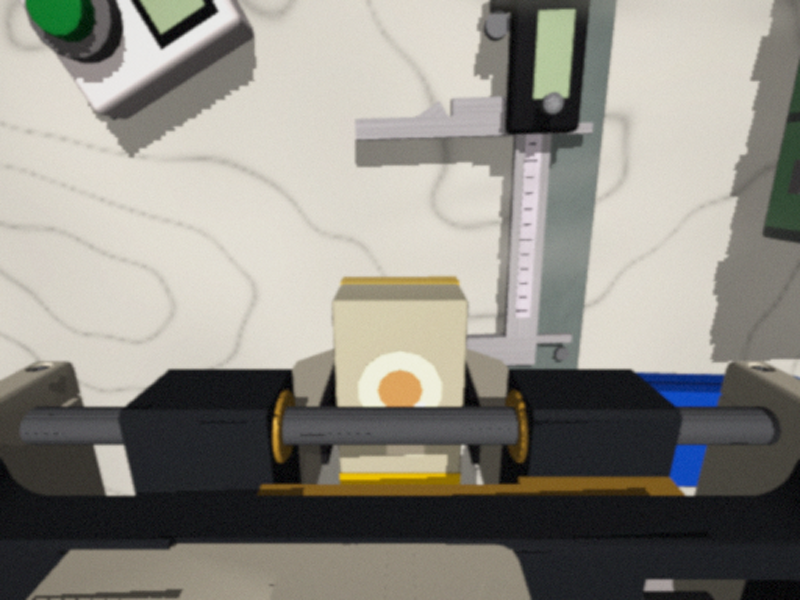

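View pics/top1.png

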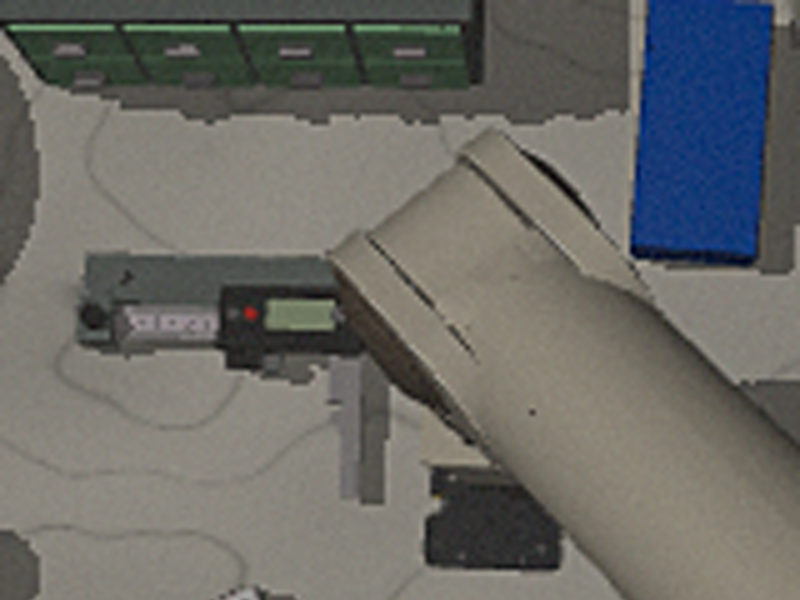

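The wrist view shows the block held centrally at (400,380), yellow strip towards the fixed jaw. The moving jaw's inner edge runs from (356,138) to (505,133), the beam's inner edge from (515,140) to (506,335), and the recorder button is at (60,10). I'll take the caliper's angle from this.

```bash
python3 - <<'E'
from h import *
import pickle
c=pickle.load(open('w2.pkl','rb'))
g=lambda u,v,z: ray(c,((u+.5)*.64-.5,(v+.5)*.64-.5),z)
def ln(n,a,b,z):
    p,q=g(*a,z),g(*b,z); d=p-q; print(n,p.round(1),q.round(1),'ang',np.degrees(np.arctan2(d[1],d[0])).round(2))
ln('jaw in',(505,133),(356,138),20)
ln('beam in',(515,140),(506,335),20)
ln('stand edge z8',(611,8),(579,370),8)
ln('scale?',(549,140),(537,335),20)
ln('fixed jaw top (face)',(505,337),(470,338),20)
t1=np.load('top0.npy')
# block top corners z? block rear end upper edges
s=None
print('block far end corners', [g(u,v,30+0) .round(1) for u,v in ((334,300),(467,300))])
E
```

```text
jaw in [646.7 195.8  20. ] [554.  195.9  20. ] ang -0.09
beam in [653.1 191.5  20. ] [653.   60.9  20. ] ang 89.94
stand edge z8 [710.1 264.5   8. ] [713.2  25.4   8. ] ang 90.75
scale? [674.3 190.8  20. ] [675.1  60.2  20. ] ang 90.36
fixed jaw top (face) [652.3  59.4  20. ] [627.2  59.4  20. ] ang -0.09
block far end corners [array([533.7,  94. ,  30. ]), array([623.1,  91.1,  30. ])]
```

```bash
python3 - <<'E'
from h import *
import pickle
from bench import ctrl
c=pickle.load(open('w2.pkl','rb'))
g=lambda u,v,z: ray(c,((u+.5)*.64-.5,(v+.5)*.64-.5),z)
for u,v in((334,300),(467,300),(400,300),(400,484)): print(g(u,v,169).round(1))
s=ctrl.observe();go(s,(583,103,140),0)
im=np.load('w2.npy')[165:325,200:312,::-1]
cv2.imwrite('pics/w2c.png',cv2.resize(im,None,fx=3.7,fy=3.7,interpolation=cv2.INTER_CUBIC))
E
```

```text
[558.2 135.4 169. ]
[601.2 134.  169. ]
[579.6 134.7 169. ]
[577.2  62.7 169. ]
tcp [576.9  94.1 140.4] delta tool [0.4 9.1 5.7] F [ 1.3  0.2 -1.6] gap 45.5 t 5.57
tool axes (cols)  [[-0.001, 0.044, 0.999], [0.0, 0.999, -0.044], [-1.0, -0.0, -0.001]]
turn -2.5 or 177.5
```

View pics/w2c.png

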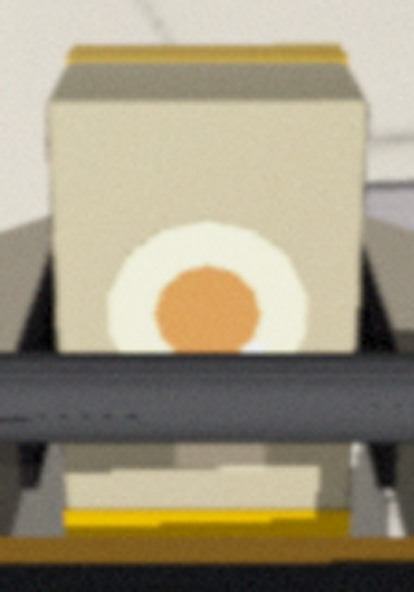

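```bash
python3 -m crank '{"fingers":[0.2,0.2,0.2,0.2,0.2,0.2,0.2,0.2],"delta_pos":[[0,0,0],[0,0.007,0.006],[0.02,0,0],[0.03,0,0],[0.03,0,0],[0.02,0,0],[0.01,0,0],[0,0,0]],"turn":[-2.4,0,0,0,0,0,0,0]}'
python3 - <<'E'
from h import *
from bench import ctrl,eyes
s=ctrl.observe(); go(s,(583,101,5.5),0)
for n,k in(("wrist","w3"),("scene","s3")):
  im=eyes.grab_frame(n);c=eyes.calibration(n); np.save(k+'.npy',im)
  import pickle; pickle.dump(c,open(k+'.pkl','wb'))
  if n=="scene": im=im[100:260,220:400]
  cv2.imwrite(f'pics/{k}.png',cv2.resize(im[:,:,::-1],(800,600) if n!='scene' else (675,600),interpolation=cv2.INTER_CUBIC))
E
```

```text
time_s: 6.23
tcp_pos: [581.9, 101.6, 28.7]
tool_rot: [-2.981, 1.567, -2.986]
contact_force: [0.1, -0.1, -2.2]
finger_gap: 45.5
tcp [581.9 101.6  28.7] delta tool [23.2 -0.6  1.2] F [ 0.1 -0.1 -2.2] gap 45.5 t 6.23
tool axes (cols)  [[-0.004, 0.005, 1.0], [-0.001, 1.0, -0.005], [-1.0, -0.001, -0.004]]
turn -0.3 or 179.7
```

View pics/w3.png

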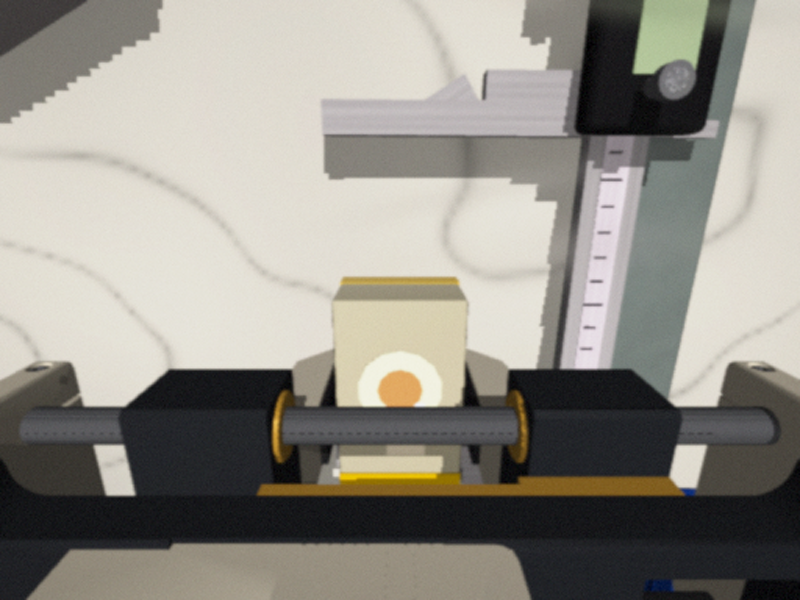

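View pics/s3.png

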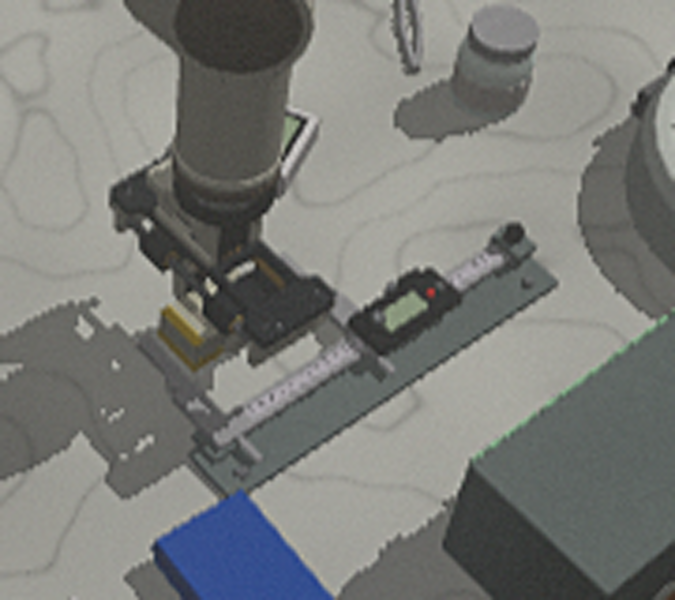

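The wrist view shows the block still held square at (400,380), and the moving jaw edge level at row 134, so the yaw matches. The scene crop shows the yellow end at (185,345), short of the fixed jaw at (165,365). I'll check the clearance numerically.

```bash
python3 - <<'E'
from h import *
import pickle
c=pickle.load(open('w3.pkl','rb'))
g=lambda u,v,z: ray(c,((u+.5)*.64-.5,(v+.5)*.64-.5),z)
print('jaw in',g(323,134,20).round(1),g(574,134,20).round(1),'back tip',g(321,100,20).round(1))
for z in (50,53,57):
  a,b=g(333,299,z),g(467,299,z); print(z,a.round(1),b.round(1),np.linalg.norm(a-b).round(1))
c=pickle.load(open('s3.pkl','rb'));im=np.load('s3.npy')
P=[(583+sx*23,101+dy,z) for dy in(-39,-36) for sx in(-1,1) for z in (23,57)]
J=[(553,58.5,20),(613,58.5,20)]
v=im[120:210,225:315,::-1].copy(); v=cv2.resize(v,None,fx=6.5,fy=6.5,interpolation=cv2.INTER_CUBIC)
for p,col in [(p,(0,0,255)) for p in P[:4]]+[(p,(255,0,0)) for p in P[4:]]+[(p,(0,255,0)) for p in J]:
  u=proj(c,[p])[0]; cv2.circle(v,tuple(int(x) for x in ((u-[225,120]+.5)*6.5)),4,col,1)
cv2.imwrite('pics/s3c.png',v)
E
```

```text
jaw in [555.7 196.4  20. ] [650.1 196.   20. ] back tip [555.6 208.   20. ]
50 [561.3 140.5  50. ] [607.7 140.3  50. ] 46.4
53 [561.8 141.4  53. ] [607.2 141.2  53. ] 45.4
57 [562.5 142.6  57. ] [606.6 142.4  57. ] 44.1
```

View pics/s3c.png

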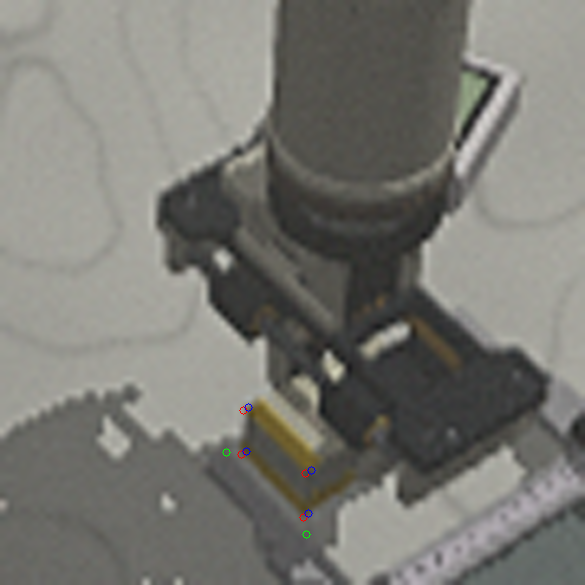

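```bash
python3 -m crank '{"fingers":[0.2,0.2,0.2,0.2],"delta_pos":[[0.012,0,0],[0.007,0,0],[0.003,0,0],[0,0,0]],"turn":[0,0,0,0]}'
python3 - <<'E'
from h import *
from bench import ctrl
s=ctrl.observe(); go(s,(583,101,5.5),0)
E
```

```text
time_s: 6.67
tcp_pos: [583.0, 101.2, 8.5]
tool_rot: [-2.692, 1.57, -2.695]
contact_force: [0.5, -0.2, -0.5]
finger_gap: 45.7
tcp [583.  101.2   8.5] delta tool [ 3.  -0.2  0. ] F [ 0.5 -0.2 -0.5] gap 45.7 t 6.67
tool axes (cols)  [[-0.001, 0.003, 1.0], [-0.0, 1.0, -0.003], [-1.0, -0.0, -0.001]]
turn -0.2 or 179.8
```

```bash
python3 -m crank '{"fingers":[0.2,0.2],"delta_pos":[[0.001,0,0],[0,0,0]],"turn":[0,0]}';python3 -m crank '{"fingers":[0.2,0.2],"delta_pos":[[0.001,0,0],[0,0,0]],"turn":[0,0]}'
```

```text
time_s: 6.83
tcp_pos: [583.6, 101.6, 8.3]
tool_rot: [0.362, 1.57, 0.359]
contact_force: [-0.3, -0.0, -2.1]
finger_gap: 45.6
time_s: 7.0
tcp_pos: [583.8, 101.7, 7.7]
tool_rot: [-0.027, 1.57, -0.029]
contact_force: [-0.8, -0.8, 1.1]
finger_gap: 46.0
```

```bash
python3 -m crank '{"fingers":[0.2,0.2,0.2],"delta_pos":[[0.001,0,0],[0,0,0],[0,0,0]],"turn":[0,0,0]}'
```

```text
time_s: 7.25
tcp_pos: [583.8, 101.7, 7.7]
tool_rot: [-0.623, 1.569, -0.626]
contact_force: [-3.4, -1.0, 10.4]
finger_gap: 46.1
```

```bash
python3 -m crank '{"fingers":[-0.25,-0.25,-0.25,-0.25,-0.25,-0.25,-0.25,-0.25],"delta_pos":[[0,0,0],[0,0,0],[0,0,0],[-0.01,0,0],[-0.025,0,0],[-0.025,0,0],[-0.03,0,0],[-0.02,0,0]],"turn":[0,0,0,0,0,0,0,0]}'
python3 - <<'E'
from h import *
from bench import ctrl
s=ctrl.observe(); go(s,(583,240,115),0);print(s['q'].round(2))
E
```

```text
time_s: 7.92
tcp_pos: [584.2, 102.4, 119.1]
tool_rot: [0.376, 1.568, 0.375]
contact_force: [1.0, -0.4, 0.2]
finger_gap: 57.0
tcp [584.2 102.4 119.1] delta tool [  4.2 137.6  -1.5] F [ 1.  -0.4  0.2] gap 57.0 t 7.92
tool axes (cols)  [[0.002, 0.002, 1.0], [0.001, 1.0, -0.002], [-1.0, 0.001, 0.002]]
turn -0.1 or 179.9
[ 0.45  0.69 -0.93  1.78  0.64  1.01 -0.73]
```

```bash
python3 -m crank '{"fingers":[1,1,1,1,1,1,1],"delta_pos":[[0,0.015,0],[0,0.03,0],[0,0.035,0],[0,0.03,0],[0,0.02,0],[0,0.007,0],[0,0,0]],"turn":[0,0,0,0,0,0,0]}'
python3 - <<'E'
from h import *
from bench import ctrl,eyes
s=ctrl.observe(); go(s,(583,240,9),0);print(s['q'].round(2))
for n,k in(("top","t4"),("scene","s4")):
  im=eyes.grab_frame(n); np.save(k+'.npy',im)
  v=im[100:260,220:400] if n=="scene" else im[130:230,180:310]
  cv2.imwrite(f'pics/{k}.png',cv2.resize(v[:,:,::-1],(675,600) if n=='scene' else (780,600),interpolation=cv2.INTER_CUBIC))
E
```

```text
time_s: 8.5
tcp_pos: [583.0, 241.5, 116.9]
tool_rot: [1.425, 1.569, 1.426]
contact_force: [0.2, 0.2, 0.1]
finger_gap: 15.7
tcp [583.  241.5 116.9] delta tool [107.9  -1.7  -0. ] F [0.2 0.2 0.1] gap 15.7 t 8.5
tool axes (cols)  [[0.0, -0.001, 1.0], [0.002, 1.0, 0.001], [-1.0, 0.002, 0.0]]
turn 0.1 or -179.9
[ 0.19  0.74 -0.91  1.68  0.66  1.05 -0.93]
```

View pics/t4.png

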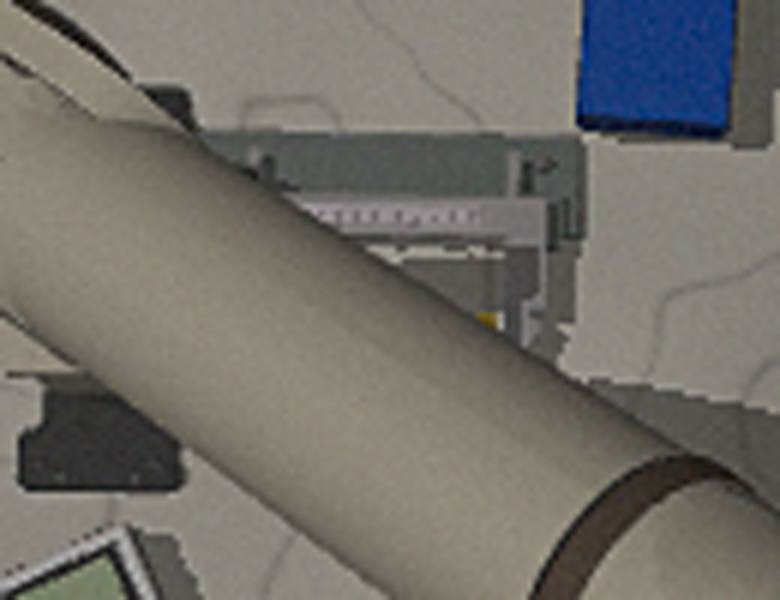

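View pics/s4.png

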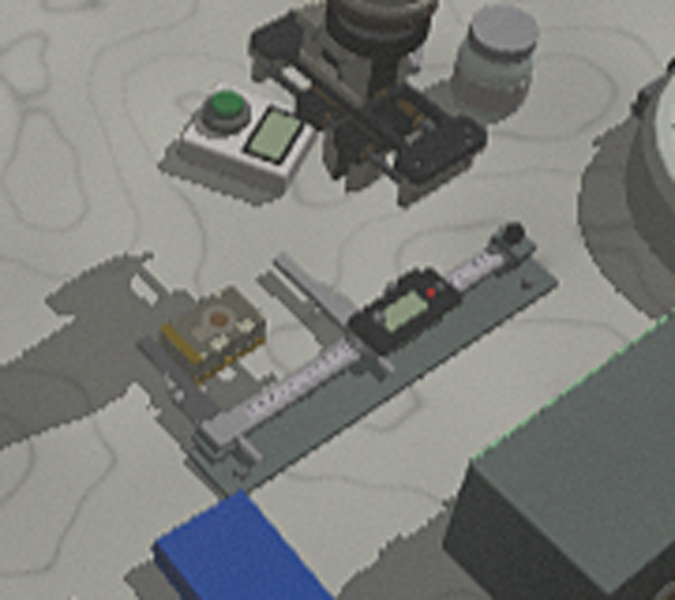

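Scene crop: the block lies foot down, square, a few mm short of the fixed jaw, yellow strip end at (185,345), and the moving jaw is at (315,300). Next I go down behind the moving jaw.

```bash
python3 -m crank '{"fingers":[1,1,1,1,1,1,1],"delta_pos":[[0.02,0,0],[0.03,0,0],[0.03,0,0],[0.018,0,0],[0.01,0,0],[0,0,0],[0,0,0]],"turn":[0,0,0,0,0,0,0]}'
python3 - <<'E'
from h import *
from bench import ctrl,eyes
s=ctrl.observe(); go(s,(583,240,9),0);print(s['q'].round(2))
im=eyes.grab_frame("scene"); np.save('s5.npy',im)
cv2.imwrite('pics/s5.png',cv2.resize(im[100:260,220:400,::-1],(675,600),interpolation=cv2.INTER_CUBIC))
E
```

```text
time_s: 9.18
tcp_pos: [584.2, 238.2, 8.5]
tool_rot: [2.03, 1.571, 2.026]
contact_force: [0.1, 0.9, 0.5]
finger_gap: 0.1
tcp [584.2 238.2   8.5] delta tool [-0.5  1.8 -1.2] F [0.1 0.9 0.5] gap 0.1 t 9.18
tool axes (cols)  [[-0.0, 0.003, 1.0], [0.0, 1.0, -0.003], [-1.0, 0.0, -0.0]]
turn -0.2 or 179.8
[ 0.13  0.87 -0.8   1.72  0.78  0.9  -1.01]
```

View pics/s5.png

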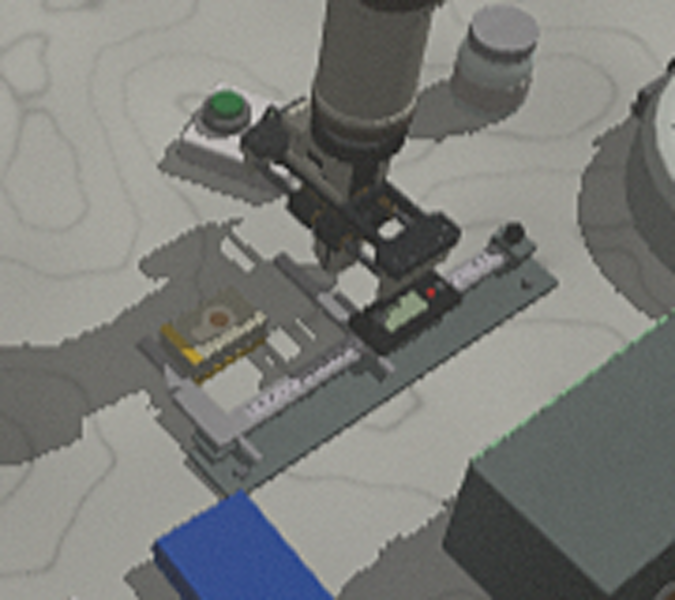

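```bash
python3 -m crank '{"fingers":[1,1,1,1,1,1,1,1],"delta_pos":[[0,-0.005,0],[0,-0.005,0],[0,-0.003,0],[0,-0.003,0],[0,-0.003,0],[0,-0.003,0],[0,-0.003,0],[0,-0.003,0]],"turn":[0,0,0,0,0,0,0,0]}'
python3 -m crank '{"fingers":[1,1,1,1,1,1,1,1],"delta_pos":[[0,-0.003,0],[0,-0.003,0],[0,-0.003,0],[0,-0.003,0],[0,-0.003,0],[0,-0.003,0],[0,-0.003,0],[0,-0.003,0]],"turn":[0,0,0,0,0,0,0,0]}'
```

```text
time_s: 9.9
tcp_pos: [583.9, 211.3, 8.5]
tool_rot: [1.074, 1.569, 1.071]
contact_force: [-0.2, 2.5, 0.4]
finger_gap: 0.2
time_s: 10.57
tcp_pos: [583.5, 186.3, 8.1]
tool_rot: [3.129, 1.571, 3.126]
contact_force: [0.4, 2.2, 1.2]
finger_gap: 0.2
```

```bash
python3 -m crank '{"fingers":[1,1,1,1,1,1,1,1],"delta_pos":[[0,-0.002,0],[0,-0.002,0],[0,-0.002,0],[0,-0.002,0],[0,-0.002,0],[0,-0.0015,0],[0,-0.0015,0],[0,0,0]],"turn":[0,0,0,0,0,0,0,0]}'
python3 - <<'E'
from h import *
from bench import ctrl,eyes
im=eyes.grab_frame("scene"); np.save('s6.npy',im)
cv2.imwrite('pics/s6.png',cv2.resize(im[140:240,220:340,::-1],(720,600),interpolation=cv2.INTER_CUBIC))
s=ctrl.observe(); go(s,(583,160,9),0)
E
```

```text
time_s: 11.23
tcp_pos: [583.5, 173.0, 8.0]
tool_rot: [-2.129, 1.57, -2.132]
contact_force: [0.2, 1.2, 0.6]
finger_gap: 1.0
tcp [583.5 173.    8. ] delta tool [ -1.  -13.   -0.5] F [-0.5  1.  -0.3] gap 0.5 t 11.28
tool axes (cols)  [[-0.0, 0.003, 1.0], [-0.001, 1.0, -0.003], [-1.0, -0.001, -0.0]]
turn -0.2 or 179.8
```

View pics/s6.png

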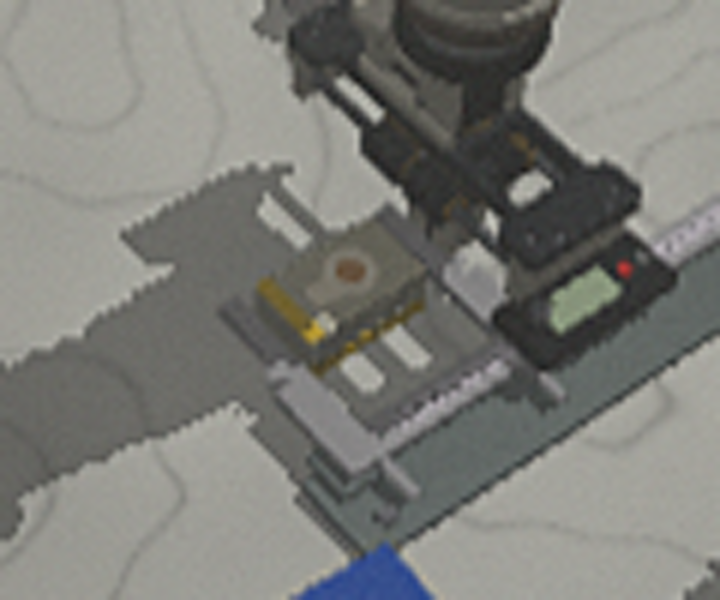

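The moving jaw is now a few mm from the block's far end at (425,290), and the fixed jaw is close to the yellow end. I'll creep from here.

```bash
python3 -m crank '{"fingers":[1,1,1,1,1,1,1],"delta_pos":[[0,-0.001,0],[0,-0.001,0],[0,-0.001,0],[0,-0.001,0],[0,-0.001,0],[0,-0.001,0],[0,-0.001,0]],"turn":[0,0,0,0,0,0,0]}'
python3 -m crank '{"fingers":[1,1,1,1],"delta_pos":[[0,-0.001,0],[0,-0.001,0],[0,-0.001,0],[0,0,0]],"turn":[0,0,0,0]}'
```

```text
time_s: 11.87
tcp_pos: [583.4, 166.5, 8.0]
tool_rot: [-3.063, 1.571, -3.066]
contact_force: [-1.5, 2.6, -1.5]
finger_gap: 0.3
time_s: 12.2
tcp_pos: [583.5, 163.5, 8.1]
tool_rot: [2.826, 1.571, 2.823]
contact_force: [-0.4, 1.9, -0.7]
finger_gap: 0.1
```

```bash
python3 -m crank '{"fingers":[1,1,1],"delta_pos":[[0,-0.001,0],[0,-0.001,0],[0,-0.001,0]],"turn":[0,0,0]}'
python3 -m crank '{"fingers":[1],"delta_pos":[[0,-0.001,0]],"turn":[0]}'
python3 -m crank '{"fingers":[1],"delta_pos":[[0,-0.0005,0]],"turn":[0]}'
python3 - <<'E'
from h import *
from bench import ctrl,eyes
im=eyes.grab_frame("scene"); np.save('s7.npy',im)
cv2.imwrite('pics/s7.png',cv2.resize(im[140:240,220:340,::-1],(720,600),interpolation=cv2.INTER_CUBIC))
s=ctrl.observe(); go(s,(583,158,9),0)
E
```

```text
time_s: 12.45
tcp_pos: [583.5, 160.8, 8.2]
tool_rot: [1.652, 1.57, 1.65]
contact_force: [-1.2, 3.7, -1.1]
finger_gap: 0.4
time_s: 12.53
tcp_pos: [583.5, 160.1, 8.2]
tool_rot: [1.502, 1.57, 1.5]
contact_force: [-1.9, 5.8, -2.0]
finger_gap: 0.6
time_s: 12.62
tcp_pos: [583.5, 160.1, 8.2]
tool_rot: [1.423, 1.569, 1.421]
contact_force: [-0.3, 4.9, -2.5]
finger_gap: 0.6
tcp [583.5 160.2   8.2] delta tool [-0.8 -2.2 -0.5] F [-0.6  5.  -1.8] gap 0.3 t 12.67
tool axes (cols)  [[0.0, 0.002, 1.0], [0.002, 1.0, -0.002], [-1.0, 0.002, 0.0]]
turn -0.1 or 179.9
```

View pics/s7.png

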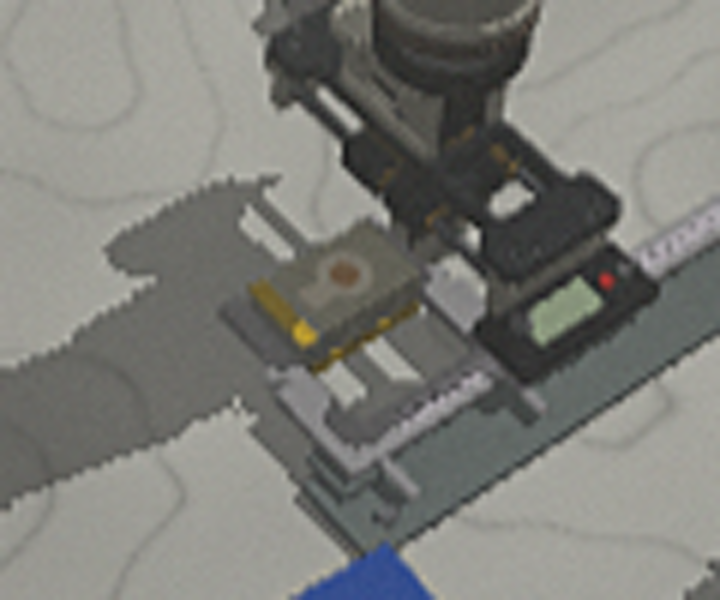

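Force is rising to 5 N with the TCP stopped at 160.1, and the picture shows the block against both jaws. I'll push half a millimetre at a time to confirm the contact.

```bash
python3 -m crank '{"fingers":[1,1],"delta_pos":[[0,-0.0005,0],[0,0,0]],"turn":[0,0]}'
python3 -m crank '{"fingers":[1,1,1],"delta_pos":[[0,-0.0005,0],[0,0,0],[0,0,0]],"turn":[0,0,0]}'
```

```text
time_s: 12.83
tcp_pos: [583.5, 160.2, 8.2]
tool_rot: [1.401, 1.568, 1.4]
contact_force: [-1.3, 5.5, -3.6]
finger_gap: 0.4
time_s: 13.08
tcp_pos: [583.5, 160.2, 8.2]
tool_rot: [1.43, 1.568, 1.428]
contact_force: [0.1, 6.6, -3.1]
finger_gap: 0.8
```

```bash
python3 -m crank '{"fingers":[1,1,1],"delta_pos":[[0,-0.001,0],[0,0,0],[0,0,0]],"turn":[0,0,0]}'
python3 -m crank '{"fingers":[1,1,1,1],"delta_pos":[[0,-0.001,0],[0,0,0],[0,0,0],[0,0,0]],"turn":[0,0,0,0]}'
```

```text
time_s: 13.33
tcp_pos: [583.5, 160.1, 8.3]
tool_rot: [1.39, 1.566, 1.389]
contact_force: [-0.6, 8.3, -4.0]
finger_gap: 0.6
time_s: 13.67
tcp_pos: [583.5, 160.1, 8.3]
tool_rot: [1.387, 1.565, 1.387]
contact_force: [1.0, 9.5, -5.3]
finger_gap: 0.6
```

Stalled at 9.5 N, so both jaws bear. Retreat.

```bash
python3 -m crank '{"fingers":[1,1,1,1,1,1,1,1],"delta_pos":[[0,0.004,0],[0,0.012,0],[0,0.014,0],[-0.02,0,0],[-0.03,0,0],[-0.03,0,0],[-0.02,0,0],[0,0,0]],"turn":[0,0,0,0,0,0,0,0]}'
python3 - <<'E'
from h import *
from bench import ctrl,eyes
s=ctrl.observe(); go(s,(407,263,110),0);print(s['q'].round(2))
for n,k in(("wrist","w8"),("scene","s8"),("top","t8")):
  im=eyes.grab_frame(n); c=eyes.calibration(n); np.save(k+'.npy',im)
  import pickle; pickle.dump(c,open(k+'.pkl','wb'))
  if n=='scene': im=im[120:240,220:364]
  cv2.imwrite(f'pics/{k}.png',cv2.resize(im[:,:,::-1],(720,600) if n=='scene' else (800,600),interpolation=cv2.INTER_CUBIC))
for cam in("wrist","scene"):
  print(cam,[(r['at'],r['confidence']) for r in eyes.spot_in(cam,"record_top")])
E
```

```text
time_s: 14.33
tcp_pos: [586.7, 188.6, 113.3]
tool_rot: [0.258, 1.563, 0.256]
contact_force: [1.3, 0.3, 0.6]
finger_gap: 0.5
tcp [586.7 188.6 113.3] delta tool [   2.1   74.  -179.8] F [1.3 0.3 0.6] gap 0.5 t 14.33
tool axes (cols)  [[0.008, 0.002, 1.0], [0.002, 1.0, -0.002], [-1.0, 0.002, 0.008]]
turn -0.1 or 179.9
[ 0.29  0.72 -0.91  1.73  0.66  1.02 -0.87]
wrist [([28.8, 117.5], 0.9)]
scene [([307.4, 190.8], 0.26)]
```

View pics/w8.png

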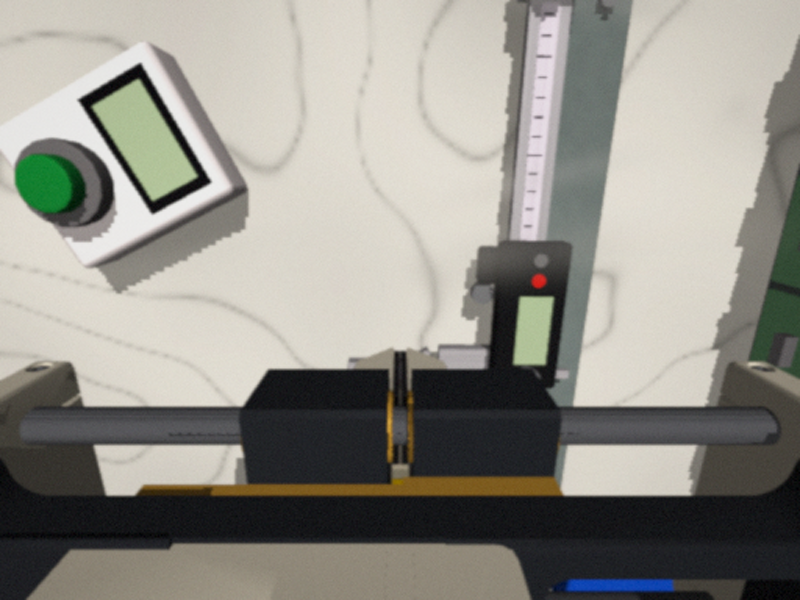

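View pics/s8.png

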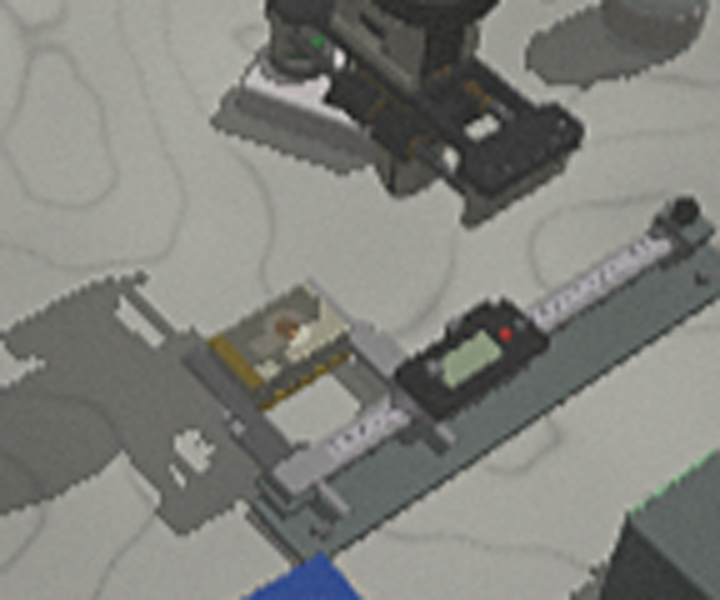

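The wrist view shows the green button top at (48,184), and the scene shows the block square between the two jaws at (285,345). I'll triangulate the button from three views.

```bash
python3 - <<'E'
from h import *
import pickle
from bench import ctrl,eyes
from scipy.optimize import least_squares
obs=[]
for k,cal in(('w8',pickle.load(open('w8.pkl','rb'))),('s4',eyes.calibration('scene')),('top0',eyes.calibration('top'))):
    im=np.load(k+'.npy'); h=cv2.cvtColor(im,cv2.COLOR_RGB2HSV)
    m=cv2.inRange(h,(45,120,40),(80,255,255))
    if k=='s4': m[:, :270]=0; m[:115]=0;m[140:]=0; m[:,300:]=0
    elif k=='top0': m[:235]=0;m[255:]=0;m[:,:188]=0;m[:,215:]=0
    else: m[:,70:]=0
    ys,xs=np.nonzero(m); p=np.array([xs.mean(),ys.mean()]); print(k,p,len(xs),xs.min(),xs.max(),ys.min(),ys.max()); obs.append((cal,p))
r=least_squares(lambda P:np.concatenate([proj(c,[P])[0]-p for c,p in obs]),[407,263,40]); print(r.x.round(1),r.fun.round(2))
for z in(36,40,45): print(z,[ray(c,p,z)[:2].round(1) for c,p in obs])
s=ctrl.observe(); go(s,(r.x[0],r.x[1],80),0)
E
```

```text
w8 [ 30.0253268  116.26470588] 1224 10 53 99 136
s4 [280.375 125.5  ] 8 277 283 125 127
top0 [196.67924528 243.58490566] 53 193 201 240 248
[408.6 263.9  48.8] [-0.34  0.02  0.42  1.74 -0.12 -0.21]
36 [array([398.6, 263.8]), array([391.8, 277.1]), array([408.4, 265.7])]
40 [array([401.8, 263.8]), array([394.8, 274.3]), array([408.3, 265. ])]
45 [array([405.8, 263.9]), array([398.5, 270.8]), array([408.1, 264.2])]
tcp [582.9 185.7 106.9] delta tool [  27.1   77.9 -174.4] F [-0.5  0.1 -0.9] gap 0.7 t 14.58
tool axes (cols)  [[-0.002, 0.002, 1.0], [-0.001, 1.0, -0.002], [-1.0, -0.001, -0.002]]
turn -0.1 or 179.9
```

```bash
python3 -m crank '{"fingers":[1,1,1,1,1,1,1,1],"delta_pos":[[0,0.007,-0.015],[0,0.013,-0.03],[0,0.015,-0.033],[0,0.015,-0.033],[0,0.013,-0.03],[0,0.01,-0.023],[0,0.005,-0.011],[0,0,0]],"turn":[0,0,0,0,0,0,0,0]}'
python3 - <<'E'
from h import *
from bench import ctrl,eyes
s=ctrl.observe(); go(s,(408.3,264,50),0);print(s['q'].round(2))
im=eyes.grab_frame('scene')[90:190,230:350]
cv2.imwrite('pics/s9.png',cv2.resize(im[:,:,::-1],(720,600),interpolation=cv2.INTER_CUBIC))
E
```

```text
time_s: 15.25
tcp_pos: [405.8, 265.5, 107.6]
tool_rot: [-2.752, 1.569, -2.749]
contact_force: [-0.2, 0.2, 0.2]
finger_gap: 0.3
tcp [405.8 265.5 107.6] delta tool [57.6 -1.5  2.6] F [-0.2  0.2  0.2] gap 0.3 t 15.25
tool axes (cols)  [[-0.002, -0.002, 1.0], [-0.001, 1.0, 0.002], [-1.0, -0.001, -0.002]]
turn 0.1 or -179.9
[ 0.17  0.55 -1.    2.04  0.6   0.88 -1.17]
```

View pics/s9.png

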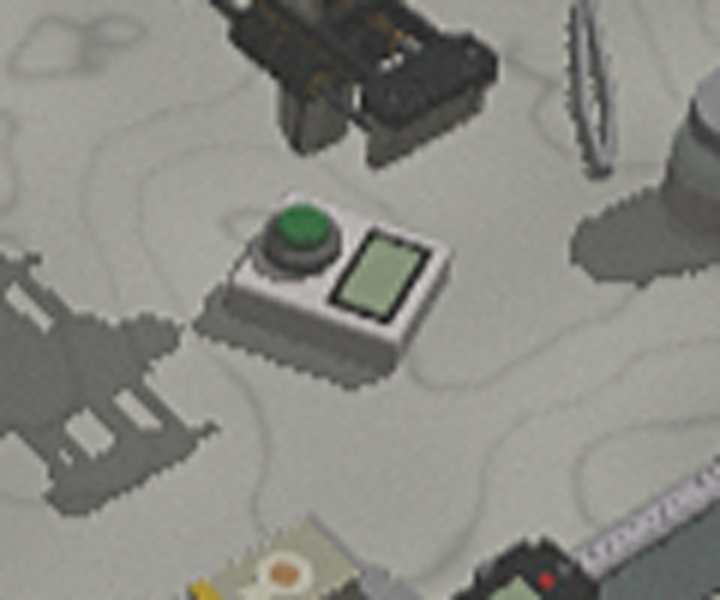

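The tool hangs above the recorder, the button at (302,225) is clear, and nothing else is near. Next I go down onto the button.

```bash
python3 -m crank '{"fingers":[1,1,1,1,1],"delta_pos":[[0.015,-0.001,0.0025],[0.02,0,0],[0.01,0,0],[0.004,0,0],[0,0,0]],"turn":[0,0,0,0,0]}'
python3 -m crank '{"fingers":[1,1,1,1,1],"delta_pos":[[0.002,0,0],[0.002,0,0],[0.002,0,0],[0.002,0,0],[0.002,0,0]],"turn":[0,0,0,0,0]}'
```

```text
time_s: 15.72
tcp_pos: [411.5, 262.7, 58.0]
tool_rot: [-2.74, 1.569, -2.744]
contact_force: [0.3, -0.2, 1.0]
finger_gap: 0.4
time_s: 16.13
tcp_pos: [411.9, 263.7, 49.5]
tool_rot: [0.251, 1.57, 0.248]
contact_force: [-0.7, 0.0, 3.5]
finger_gap: 0.4
```

Contact on the button. Continue down until it bottoms out.

```bash
python3 -m crank '{"fingers":[1,1,1],"delta_pos":[[0.002,0,0],[0.002,0,0],[0,0,0]],"turn":[0,0,0]}'
python3 -m crank '{"fingers":[1,1],"delta_pos":[[0.001,0,0],[0.001,0,0]],"turn":[0,0]}'
```

```text
time_s: 16.38
tcp_pos: [411.9, 263.8, 46.1]
tool_rot: [-0.423, 1.569, -0.426]
contact_force: [-1.8, -3.6, 13.6]
finger_gap: 0.4
time_s: 16.55
tcp_pos: [412.1, 263.9, 45.5]
tool_rot: [-0.602, 1.568, -0.604]
contact_force: [-8.2, -8.6, 42.0]
finger_gap: 0.3
```

```bash
python3 - <<'E'
from h import *
from bench import ctrl,eyes
for n,b in (('scene',(90,170,250,346)),('wrist',None)):
    im=eyes.grab_frame(n)
    if b: im=im[b[0]:b[1],b[2]:b[3]]
    cv2.imwrite(f'pics/{n}10.png',cv2.resize(im[:,:,::-1],(720,600),interpolation=cv2.INTER_CUBIC))
s=ctrl.observe(); go(s,(408.3,264,50),0)
E
```

```text
tcp [412.  263.9  45.7] delta tool [-4.3  0.1 -3.7] F [-5.6 -6.5 33.3] gap 0.3 t 16.65
tool axes (cols)  [[0.003, 0.002, 1.0], [-0.002, 1.0, -0.002], [-1.0, -0.002, 0.003]]
turn -0.1 or 179.9
```

View pics/scene10.png

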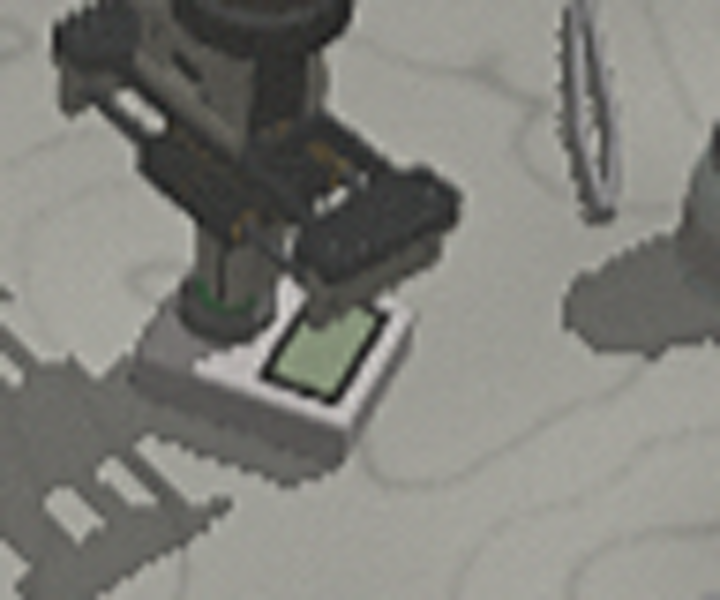

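View pics/wrist10.png

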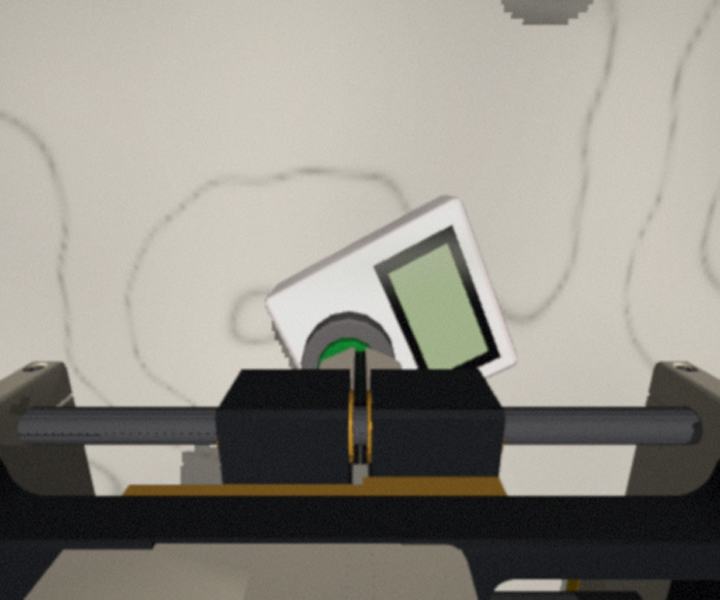

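The scene view shows the fingers on the button with a green rim still visible at (215,295). The wrist view shows the closed fingers, about 36 mm wide and offset towards +x, possibly resting on the dark collar at (350,340). To be sure it goes fully down, I'll press again with a single 19 mm finger, centred.

```bash
python3 -m crank '{"fingers":[1,1,-1,-1,-1,-1,-1,-1],"delta_pos":[[-0.01,0,0],[-0.02,0,0],[-0.02,0,0.012],[0,0,0.02],[0,0,0.015],[0,0,0.005],[0,0,0],[0,0,0]],"turn":[0,0,0,0,0,0,0,0]}'
python3 -m crank '{"fingers":[-1,-1,-1],"delta_pos":[[0,0,0],[0,0,0],[0,0,0]],"turn":[0,0,0]}'
python3 - <<'E'
from h import *
import cv2
from bench import ctrl,eyes
s=ctrl.observe(); go(s,(463.5,264,60),0)
im=eyes.grab_frame('wrist');c=eyes.calibration('wrist')
cv2.imwrite('pics/w11.png',cv2.resize(im[:,:,::-1],(800,600),interpolation=cv2.INTER_CUBIC))
h=cv2.cvtColor(im,cv2.COLOR_RGB2HSV); m=cv2.inRange(h,(45,120,40),(80,255,255)); m[:,350:]=0
ys,xs=np.nonzero(m); print(xs.mean(),ys.mean(),len(xs))
im=eyes.grab_frame('scene')[90:190,230:350]
cv2.imwrite('pics/s11.png',cv2.resize(im[:,:,::-1],(720,600),interpolation=cv2.INTER_CUBIC))
E
```

```text
time_s: 17.32
tcp_pos: [462.2, 263.3, 92.5]
tool_rot: [-2.942, 1.569, -2.944]
contact_force: [-0.7, 0.2, 0.1]
finger_gap: 36.1
time_s: 17.57
tcp_pos: [462.4, 263.5, 93.0]
tool_rot: [-2.574, 1.57, -2.575]
contact_force: [-0.8, -0.2, 0.3]
finger_gap: 55.6
tcp [462.4 263.5  93. ] delta tool [33.   0.5  1.1] F [-0.8 -0.2  0.3] gap 55.6 t 17.57
tool axes (cols)  [[-0.001, 0.001, 1.0], [-0.0, 1.0, -0.001], [-1.0, -0.0, -0.001]]
turn -0.1 or 179.9
187.22266800401204 211.62688064192577 997
```

View pics/w11.png

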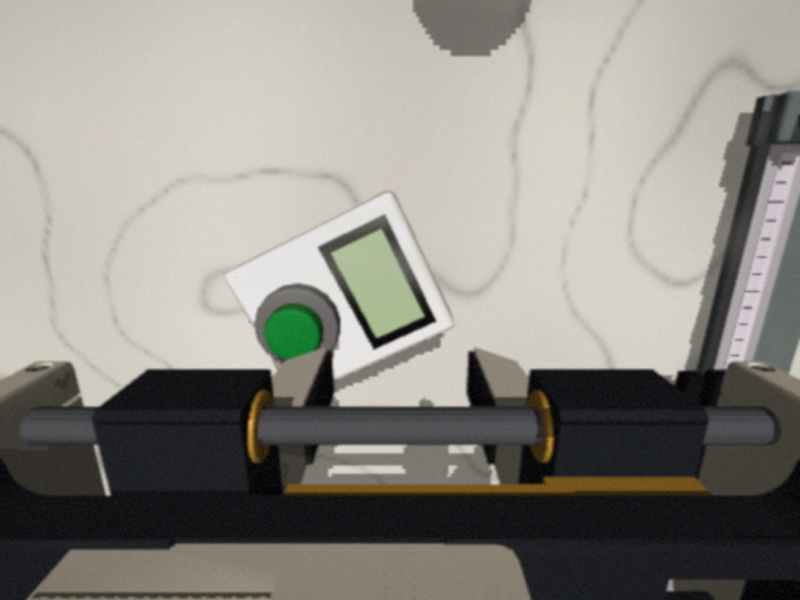

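View pics/s11.png

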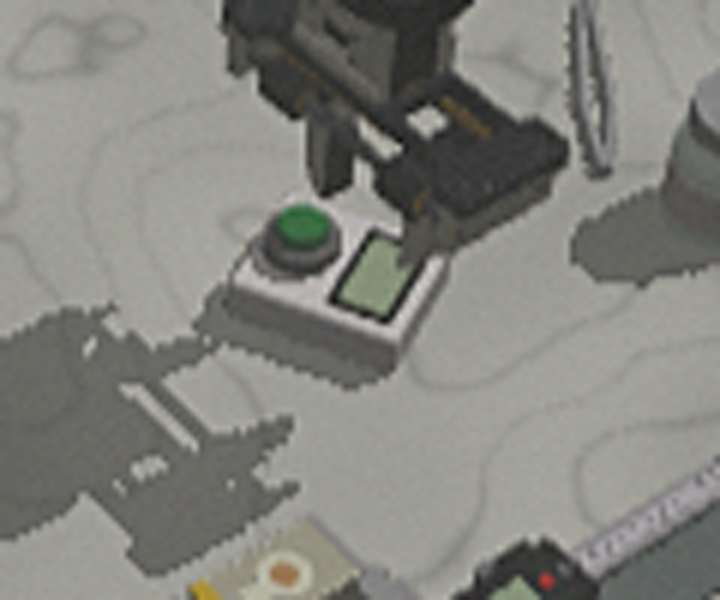

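The wrist view shows the whole button, up again, at (292,331). The collar is wider and lower. The fingers are still opening.

```bash
python3 -m crank '{"fingers":[-1,-1,-1,-1,-1,-1],"delta_pos":[[0,0,0],[0,0,0],[0,0,0],[0,0,0],[0,0,0],[0,0,0]],"turn":[0,0,0,0,0,0]}'
python3 - <<'E'
from h import *
from bench import ctrl,eyes
s=ctrl.observe(); c=eyes.calibration('wrist')
for z in(46,49,52): print(z,ray(c,(187.2,211.6),z).round(1), ray(c,((326+.5)*.64-.5,(331.5)*.64-.5),z).round(1))
go(s,(408.3+s['finger_gap']/2+9.5,264,60),0)
E
```

```text
time_s: 18.17
tcp_pos: [463.4, 263.4, 93.1]
tool_rot: [0.21, 1.571, 0.208]
contact_force: [-1.1, 0.0, 0.5]
finger_gap: 91.6
46 [408.3 264.3  46. ] [425.7 264.2  46. ]
49 [409.1 265.5  49. ] [426.3 265.4  49. ]
52 [409.9 266.6  52. ] [426.9 266.5  52. ]
tcp [463.4 263.4  93.1] delta tool [33.1  0.6  0.2] F [-1.1  0.   0.5] gap 91.6 t 18.17
tool axes (cols)  [[0.0, 0.003, 1.0], [0.0, 1.0, -0.003], [-1.0, 0.0, 0.0]]
turn -0.2 or 179.8
```

```bash
python3 -m crank '{"fingers":[-1,-1,-1,-1],"delta_pos":[[0.015,0.001,0],[0.015,0,0],[0.006,0,0],[0,0,0]],"turn":[0,0,0,0]}'
for i in 1; do python3 -m crank '{"fingers":[-1,-1],"delta_pos":[[0.002,0,0],[0,0,0]],"turn":[0,0]}'; done
python3 -m crank '{"fingers":[-1,-1],"delta_pos":[[0.002,0,0],[0,0,0]],"turn":[0,0]}'
python3 -m crank '{"fingers":[-1,-1],"delta_pos":[[0.002,0,0],[0,0,0]],"turn":[0,0]}'
python3 -m crank '{"fingers":[-1,-1],"delta_pos":[[0.002,0,0],[0,0,0]],"turn":[0,0]}'
```

```text
time_s: 18.5
tcp_pos: [461.6, 263.3, 54.5]
tool_rot: [-2.662, 1.566, -2.664]
contact_force: [0.9, -0.7, 0.7]
finger_gap: 91.7
time_s: 18.67
tcp_pos: [463.1, 264.6, 54.8]
tool_rot: [2.992, 1.57, 2.99]
contact_force: [0.1, 0.5, 0.4]
finger_gap: 91.8
time_s: 18.83
tcp_pos: [463.5, 264.5, 53.2]
tool_rot: [0.446, 1.57, 0.443]
contact_force: [0.9, -0.1, -0.3]
finger_gap: 91.4
time_s: 19.0
tcp_pos: [463.7, 264.6, 51.3]
tool_rot: [0.563, 1.57, 0.56]
contact_force: [0.1, 0.9, 1.7]
finger_gap: 92.0
time_s: 19.17
tcp_pos: [463.7, 264.6, 49.3]
tool_rot: [0.544, 1.57, 0.541]
contact_force: [1.4, -0.5, 2.9]
finger_gap: 91.7
```

```bash
python3 -m crank '{"fingers":[-1,-1],"delta_pos":[[0.002,0,0],[0,0,0]],"turn":[0,0]}'
python3 -m crank '{"fingers":[-1,-1],"delta_pos":[[0.002,0,0],[0,0,0]],"turn":[0,0]}'
python3 -m crank '{"fingers":[-1,-1],"delta_pos":[[0.0015,0,0],[0,0,0]],"turn":[0,0]}'
```

```text
time_s: 19.33
tcp_pos: [463.7, 264.6, 47.2]
tool_rot: [0.527, 1.57, 0.524]
contact_force: [1.1, 0.5, 4.4]
finger_gap: 91.9
time_s: 19.5
tcp_pos: [463.8, 264.7, 46.1]
tool_rot: [-0.369, 1.57, -0.371]
contact_force: [-1.9, -1.5, 13.1]
finger_gap: 92.0
time_s: 19.67
tcp_pos: [463.9, 264.8, 45.7]
tool_rot: [-0.656, 1.569, -0.658]
contact_force: [-2.7, -4.4, 25.8]
finger_gap: 91.7
```

The spring rises linearly from about 52 mm, then hits a hard stop at 46 mm, so the button is fully down. Now release and retreat.

```bash
python3 -m crank '{"fingers":[-1,-1,-1,-1,-1,-1,-1,-1],"delta_pos":[[-0.008,0,0],[-0.02,0,0],[-0.03,0,0],[-0.035,0,0],[-0.035,0,-0.015],[-0.025,0,-0.02],[0,0,-0.01],[0,0,0]],"turn":[0,0,0,0,0,0,0,0]}'
python3 - <<'E'
from h import *
from bench import ctrl,eyes
s=ctrl.observe(); go(s,(400,264,200),0); print(np.abs(s['qvel']).max())
im=eyes.grab_frame('scene'); cv2.imwrite('pics/s12.png',cv2.resize(im[90:240,220:400,::-1],(720,600),interpolation=cv2.INTER_CUBIC))
im=eyes.grab_frame('top'); np.save('t12.npy',im); cv2.imwrite('pics/t12.png',cv2.resize(im[:,:,::-1],(800,600),interpolation=cv2.INTER_CUBIC))
E
```

```text
time_s: 20.33
tcp_pos: [416.8, 264.8, 197.4]
tool_rot: [-0.508, 1.569, -0.508]
contact_force: [0.1, -0.4, -1.7]
finger_gap: 91.6
tcp [416.8 264.8 197.4] delta tool [ -2.6  -0.8 -16.8] F [ 0.1 -0.4 -1.7] gap 91.6 t 20.33
tool axes (cols)  [[0.002, 0.0, 1.0], [-0.001, 1.0, -0.0], [-1.0, -0.001, 0.002]]
turn -0.0 or 180.0
0.06606552218945871
```

View pics/s12.png

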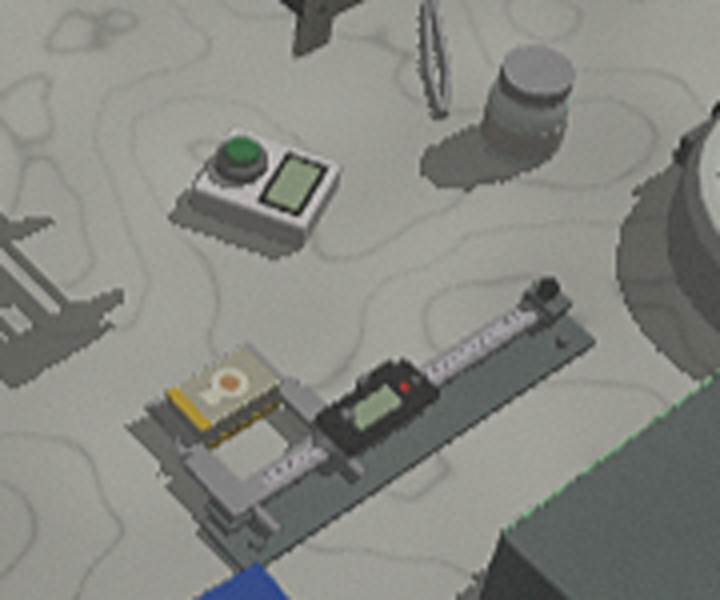

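View pics/t12.png

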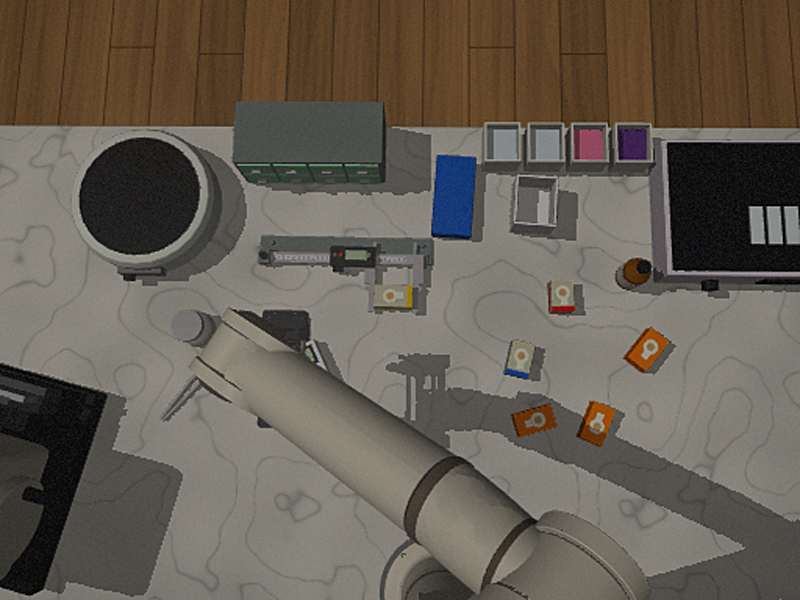

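The top view shows the block square between the closed jaws at (394,296), and blue (520,358), red (562,296), bottle, boxes and jar unmoved. The scene shows the button up at (240,150) in its crop. One numeric check before handing in.

```bash
python3 - <<'E'
import numpy as np,cv2
a=np.load('t12.npy'); cv2.imwrite('pics/t12c.png',cv2.resize(a[145:210,205:290,::-1],None,fx=9,fy=9,interpolation=cv2.INTER_CUBIC))
E
```

```text
(no output)
```

View pics/t12c.png

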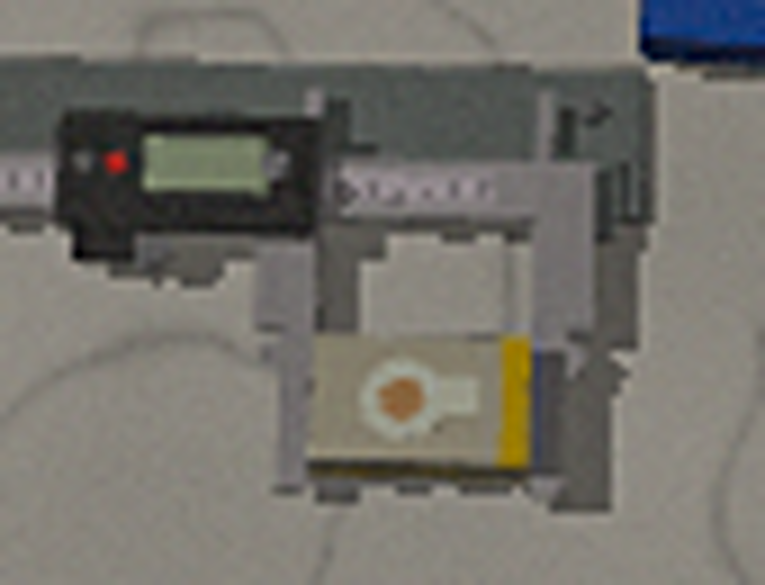

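The jaw edges at columns 316 and 536 are about 24.4 px apart, which is roughly 78 mm, with the block square between them. Handing in.

```bash
python3 - <<'E'
from bench import ctrl
s=ctrl.observe(); print(s['time_s'],s['contact_force'],abs(s['qvel']).max()); print(ctrl.sign_off())
E
```

```text
20.4333 [-0.11615745 -0.39159143 -0.84000578] 0.029792102486852677
the job is handed in; nothing more can be done
None
```

I measured the yellow-footed block and recorded it, then handed the job in at 20.4 s. The system gave no verdict.

- **Block and jaws:** I laid the block foot down between the jaws with its long side along the beam. I pushed the moving jaw shut until it stalled, at about 9.5 N on the tool, about 2 N of which is slide drag.
- **Record button:** I pressed it twice. On the first press I couldn't rule out the closed fingers resting on the button's collar (42 N on the tool at the end). I repeated it with one finger centred on the button, and it reached a hard stop after about 6 mm of travel, at about 26 N. The first press had bottomed out at the same height.
- **Last checks:** The top view shows a jaw opening of about 78 mm with the block square and against both jaws. The button is up again, the other blocks and bystanders look unmoved by eye, and the arm is clear of everything. None of these checks failed.
- **Disagreement:** The camera views differed by up to about 10 mm on the button's position and height. I settled that by going down slowly until I felt contact.

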